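# Hang the label scraper on the pegboard with the S-hook

### The job

Pick up the S-hook by its grey sleeve, pass its lower end through the small hole in the flat tongue at the top of the scraper, and use it to lift the scraper out of its slotted block. Then hang the S-hook by its upper bend over the long peg of the low pegboard and let go, so that the scraper hangs free and still from the hook. Work gently, feeling for the hole rather than forcing the hook against the scraper, do not touch the scraper with the gripper, and leave the jars, scoop and can crusher alone.

Things in the scene. Friction and masses are not known exactly. Their poses are not given: they have to be found in the camera images.
- hook: S-hook of dark 5 mm steel wire, 129 mm tall, 60 g, standing in its rest. Origin under the sleeve's axis, level with the hook's lowest point; z up, all wire in its x-z plane. Wire centre line (x,z mm): tip (2,13.5), straight arm to lowest bend (-32,2.5), (-38,9), (-38,22), (0,60), up through the sleeve to (0,112), upper bend (-10,122), (-26,126), (-42,122), (-48,112), end (-48,104).
- hook_tip (a point): centre of the round lower tip of the S-hook (wire radius 2.5 mm), hook axes. The 36 mm arm behind it slopes down 18 degrees, so the lower bend opens towards hook +x. A push of more than a few N on the tip turns the hook between the finger pads.
- hook_grip (a point): centre of the S-hook's grey sleeve, 78 mm above the hook's origin; sleeve 18 (x) x 14 (y) x 38 (z) mm: grasp it across y, firmly
- hook_seat (a point): underside of the top of the upper bend, where the peg bears when the hook hangs (hook x -26, z 123.5 mm). The peg enters the bend from hook -x, below the wire's end (under hook z 101 mm), and then the hook is lowered on it.
- rest: plywood block 90 x 60 mm, 34 mm high, fixed, with a groove 6.5 mm wide along its x and open above, in which the S-hook stands 6 mm above the table, hook x along rest x, hook origin above rest origin; lift the hook straight up at least 45 mm to clear it
- scraper: flat label scraper standing in the rack: aluminium blade 4 (x) x 70 (y) x 48 (z) mm, above it a black sheath 9 x 40 mm from z 46 to 80, out of which stands an aluminium tongue 4 mm thick, 30 mm wide, with the hole. Origin at the middle of the foot, z up. 65 to 110 g. It leans a few mm at the top when pushed. Upright (blade down) when hung.
- sheath_top (a point): middle of the top of the scraper's sheath (80 mm above the foot). The tongue's top edge stands 24 to 48 mm above it: how far differs each time and is not measured, so feel or look for it. The tongue keeps its place by friction (about 8 N). Its 8 mm round hole, along the scraper's x, is 12 mm below its top edge at mid-width; the 5 mm wire has 1.5 mm to spare when square to it, less when slanting.
- rack: fixed plywood block 70 (x) x 110 (y) mm, 43 mm high, with a slot along its y that is 5.4 mm wide, 76 mm long and 35 mm deep (slot floor 8 mm above the table), where the scraper stands; the scraper must rise 36 mm to be clear
- pegboard: low fixed pegboard 300 mm wide, 290 mm high, at the robot's left. Origin under its middle, front along its own -x (about world -y). One long round steel peg, 8 mm thick, stands 150 mm out along -x at its middle, centre 265 mm above the table, its free end turned up 12 mm. Four short hooks lower at its sides are not for this job.
- peg_mid (a point): point on the centre line of the long peg, 95 mm out from the board and 55 mm short of its free end, the place to hang the S-hook (anywhere within 50 mm of it along the peg will do, with the hook's plane across the peg); axes of the pegboard: x along the peg towards the board, z up
- jar_a: amber glass jar, 64 mm across, 100 mm tall, bystander; origin at its foot
- jar_b: second amber glass jar, the same, bystander; origin at its foot
- scoop: red plastic scoop 85 x 60 x 35 mm with a handle, bystander; origin under its bowl
- crusher: aluminium can crusher, fixed, 160 x 110 mm, 105 mm high, with a spring-loaded lever at its side rising to about 170 mm, bystander; origin under its middle
Mind the look-alikes: they are no part of the job. What is shaped like the rack but red is not meant.

How it is judged:
On the way:
1. the scraper hangs by its hole on the S-hook, lifted clear of the rack (contact force between hook and scraper above 0.2 N and (x of hook_tip in the frame of scraper above 0.006 m or x of hook_tip in the frame of scraper below -0.006 m) and y of hook_tip in the frame of scraper between -0.012 and 0.012 m and z of hook_tip in the frame of scraper above 0.08 m and angle between scraper's own z axis and vertical below 0.4 rad and height (world z) of scraper above 0.046 m and contact force between scraper and rack below 0.05 N), for 0.2 s.
At the end, for the whole second after the job is handed in: The released S-hook hangs by its upper bend on the long peg, within about 50 mm of peg_mid along it; the scraper hangs by its hole from the hook's lower arm (tip at least 6 mm through), blade down within 0.4 rad of upright, clear of table, rack and pegboard; both are still (under 0.05 m/s) (contact force between hook and scraper above 0.2 N and (x of hook_tip in the frame of scraper above 0.006 m or x of hook_tip in the frame of scraper below -0.006 m) and y of hook_tip in the frame of scraper between -0.012 and 0.012 m and z of hook_tip in the frame of scraper above 0.08 m and angle between scraper's own z axis and vertical below 0.4 rad and y of hook_seat in the frame of peg_mid between -0.022 and 0.022 m and z of hook_seat in the frame of peg_mid between -0.006 and 0.012 m and x of hook_seat in the frame of peg_mid between -0.052 and 0.055 m and height (world z) of scraper above 0.01 m and contact force between hook and pegboard above 0.5 N and contact force between scraper and pegboard below 0.05 N and contact force between scraper and rack below 0.05 N and contact force between the fingers and hook below 0.05 N and linear speed of each of scraper, hook below 0.05 m/s); the robot touches nothing.
It fails at once if the S-hook is forced against the scraper with more than 10 N (contact force between hook and scraper above 10 N).
It fails at once if the S-hook is forced on the pegboard with more than 20 N (contact force between hook and pegboard above 20 N).
It fails at once if the gripper touches the scraper (contact force between the fingers and scraper above 1 N).
It fails at once if a bystander is moved by more than 20 mm (distance of any of jar_a, jar_b, scoop from where it was at the start of the episode above 0.02 m).
It fails at once if the can crusher is struck (contact force between the arm and crusher above 3 N).
It also fails if it takes over 72 s, if anything falls off the work surface, if the arm or the gripper's body presses on something with over 40 N, if the wrist force passes 120 N, or if a joint passes its speed limit or range.

### The arm

A 7-joint arm with a two-finger parallel gripper is mounted at the origin on the work surface. World frame = base frame: x ahead of the robot, y to its left, z up, the work surface at z = 0. Lengths are in m, angles in rad, forces in N, time in s.
With the tool pointing down it reaches from about 0.4 to 0.85 m from the base axis. Payload 6.9 kg.
Tool frame: the origin (TCP) lies between the finger pads; the fingertips stand 22 mm ahead of it and the grasp point (between the pads) lies 3 mm ahead of it (env.tcp_to_tips is the distance from the TCP to the fingertips, in m); y points along the fingers, x is the direction in which the jaws open and shut, and the axes are right-handed (so a half turn about y gives the same grasp; the last joint's range is limited). The gripper opens to 85 mm and grips with 20 to 120 N. Pads are 22 mm wide; open, the fingers measure 114 mm over their backs; the gripper's body (76 mm by 85 mm) begins 54 mm behind the grasp point. The pads swing forward as they close: fully open they stand 13 mm farther back than shut.
Start: joints at [-1.242, 0.507, -0.238, 1.5, 0.126, 1.149, -0.155], TCP at [0.139, 0.609, 0.253] pointing down, gripper open.
Joint ranges: [-3.08, 3.08], [-0.24, 2.05], [-1.43, 1.35], [0, 2.5], [-1.52, 4.66], [0.17, 1.96], [-2.89, 2.89]. Speed limits (rad/s): [2.39, 2.39, 3.14, 3.14, 3.14, 3.14, 3.14].

### API

Orientations are given as a rotation vector (axis times angle).
In Python, from workcell import env gives the robot as it stands. The module is installed in compiled form; this text tells all that it offers.
- The arm moves only by the tool move_arm, never from a script. Its argument "rows" is a list of rows, each an object with "travel": the shift along the world's x, y, z in m, a list of three; "rotation": the turn, a rotation vector about the world's x, y, z in degrees, a list of three; "hand": the gripper command: -1 is shut, 1 is fully open, values between are in proportion. In form: [{"travel": [x, y, z], "rotation": [ax, ay, az], "hand": hand}, ...]. A call has 1 to 12 rows; each row is the pose to reach, as a shift and turn from the pose measured when the call began; what a row does not reach only later rows make up. A row lasts 1/10 s, in which the tool goes at most 50 mm and 8.59 degrees, less where a joint would pass 70% of its speed; a pose out of reach is approached as far as the arm can. A call with a gripper value outside its range is refused whole. The fingers move at their own pace and stop on an object; "grip_force" is the grip in N (left out, the last holds). Time passes only in rows, so rows that repeat a pose let the fingers close. It gives the time, the measured TCP pose, the force and the opening at its end, in the units of the state.
- env.read_state(): the state, without advancing time (a new reading comes with each control period).
- env.capture(name): name is "scene" or "top" or "wrist"; returns the picture (384x512x3 uint8, red, green, blue); there is no depth.
- env.camera_model(name): a dict with "mtx" (3x3 intrinsics, pixels), "k1" (the pictures are not rectified: a ray, as slopes to the right and down, at radius r is drawn at 1 + k1 r^2 times it, then the intrinsics apply), "R" (3x3) and "t" (3): a world point X has camera coordinates R X + t. Camera axes: x right, y down, z forward; pixel columns grow to the right and rows downward; lengths in m; the calibration is good to about 2 mm. A picture is of the moment at which its call begins: read the wrist's pose just before it. camera_model takes no time and is no camera call; for the wrist camera it gives the pose at the moment of the call.
- env.hand_in(): hands the job in, once; it reports no verdict.
The state is a dict: "clock": time; "joints": joint angles; "joint_vel": joint speeds; "joint_torque": joint torques, N m; "tcp_pos": TCP position; "orientation": TCP orientation; "force": force on the tool from outside, world axes, zero at the start; "ft_torque": the same for the moment, N m; "gripper_width": finger opening in m.
Only numpy, scipy, OpenCV 4.12 (cv2) and the standard library are available. Lean on these libraries where they do the work, as an engineer would, in place of code of your own. Each camera call takes 0.05 s, during which the arm holds its last target.

## Working session

There is one attempt and no reset: what is moved stays moved. The work goes in short steps, Python scripts to look and compute and a tool call to move; the robot and the scene stay as the last step left them, time stands still between calls to the robot, and variables do not carry over. Pictures are saved under pics/ and viewed, and the job is handed in when it is done.

Besides the shell and the picture viewer there is one more tool, called after "Request:" as name([rows], argument=value, ...), one row to a line, values as JSON. move_arm: Moves the arm, as the interface text tells. Its arguments: {"type":"object","properties":{"rows":{"type":"array"},"grip_force":{"type":"number"}},"required":["rows"]}

```bash
mkdir -p pics
cat > h.py <<'E'
import numpy as np, cv2
from workcell import env
def ray(cam,u,v):
    m=env.camera_model(cam) if isinstance(cam,str) else cam
    K=np.array(m["mtx"]);R=np.array(m["R"]);t=np.array(m["t"])
    x=(u-K[0,2])/K[0,0];y=(v-K[1,2])/K[1,1]
    dx,dy=x,y
    for _ in range(30):
        s=1+m["k1"]*(dx*dx+dy*dy); dx,dy=x/s,y/s
    return -R.T@t, R.T@np.array([dx,dy,1.])
def onz(cam,u,v,z):
    c,d=ray(cam,u,v); return c+d*(z-c[2])/d[2]
def proj(cam,X):
    m=env.camera_model(cam) if isinstance(cam,str) else cam
    K=np.array(m["mtx"]);p=np.array(m["R"])@np.array(X)+np.array(m["t"])
    x,y=p[0]/p[2],p[1]/p[2]; s=1+m["k1"]*(x*x+y*y)
    return np.array([K[0,0]*x*s+K[0,2],K[1,1]*y*s+K[1,2]])
def two(c1,p1,c2,p2):
    a,d=ray(c1,*p1);b,e=ray(c2,*p2)
    d/=np.linalg.norm(d);e/=np.linalg.norm(e)
    s=np.linalg.lstsq(np.stack([d,-e],1),b-a,rcond=None)[0]
    P,Q=a+s[0]*d,b+s[1]*e
    return (P+Q)/2,np.linalg.norm(P-Q)
def snap(cam,name):
    im=env.capture(cam); cv2.imwrite(f"pics/{name}.png",im[:,:,::-1]); return im
def crop(im,u0,v0,u1,v1,name,k):
    c=im[v0:v1,u0:u1]; cv2.imwrite(f"pics/{name}.png",cv2.resize(c,None,fx=k,fy=k,interpolation=cv2.INTER_CUBIC)[:,:,::-1])
E
python3 - <<'E'
from h import *
for c in("scene","top","wrist"):
    m=env.camera_model(c); print(c,m, "C",-np.array(m["R"]).T@np.array(m["t"])); snap(c,c+"0")
print(env.read_state())
E
```

```text
scene {'mtx': array([[398.42432358,   0.        , 261.4571617 ],
       [  0.        , 398.42432358, 190.95141593],
       [  0.        ,   0.        ,   1.        ]]), 'k1': 0.03985524087786565, 'R': array([[-0.57044233,  0.82108672, -0.02030136],
       [ 0.45948042,  0.29853696, -0.83651266],
       [-0.68078873, -0.4865103 , -0.54757139]]), 't': array([ 0.34809427, -0.09680896,  1.60799009])} C [1.33775106 0.52538922 0.80657424]
top {'mtx': array([[410.74729523,   0.        , 256.79522308],
       [  0.        , 410.74729523, 187.31392519],
       [  0.        ,   0.        ,   1.        ]]), 'k1': -0.039154806410640924, 'R': array([[-0.00663884, -0.99993484, -0.00928644],
       [-0.98588408,  0.00809866, -0.16723333],
       [ 0.16729764,  0.00804512, -0.98587361]]), 't': array([-0.02971366,  0.54795002,  1.26760682])} C [ 0.32795031 -0.04434743  1.34105968]
wrist {'mtx': array([[315.3015699 ,   0.        , 249.40587427],
       [  0.        , 315.3015699 , 193.66125585],
       [  0.        ,   0.        ,   1.        ]]), 'k1': -0.07290253392085894, 'R': array([[ 0.22191903, 
[... 193 characters left out ...]
.62699287 0.37361863]
{'clock': 0.15, 'joints': array([-1.24148585,  0.50817985, -0.23755984,  1.50087312,  0.12566797,
        1.14887624, -0.15479852]), 'joint_vel': array([-0.00147093, -0.00222663, -0.00125789, -0.00407043,  0.00085017,
       -0.00068623, -0.00013288]), 'joint_torque': array([-2.80547429e-03, -6.21001911e+01, -2.18941592e+00, -2.49835360e+01,
        1.26868696e-02,  9.29651811e-03,  6.06215553e-05]), 'tcp_pos': array([0.13868662, 0.6090796 , 0.25261858]), 'orientation': array([-1.30763125, -1.04199043,  1.04378636]), 'force': array([-0.8483365 ,  0.49682902,  0.26957319]), 'ft_torque': array([-0.03711252, -0.03356912,  0.0292197 ]), 'gripper_width': 0.08557575806421773}
```

View pics/scene0.png

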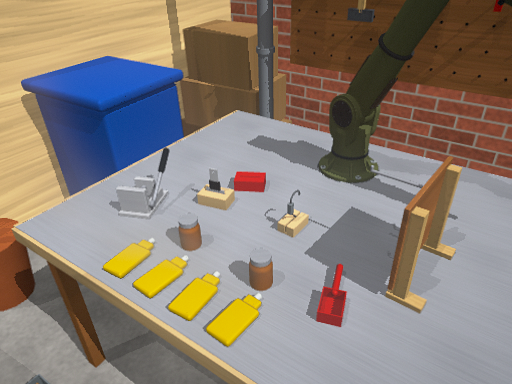

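View pics/top0.png

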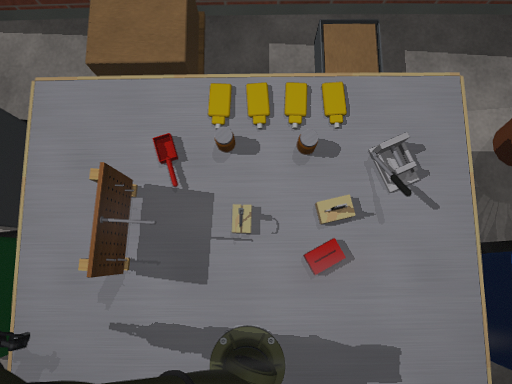

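View pics/wrist0.png

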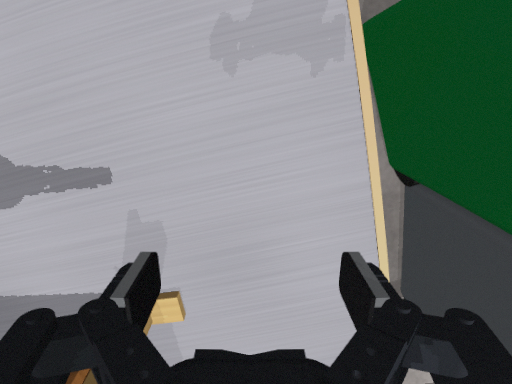

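The scene view shows the hook in its rest at (292,218), the plywood rack with the scraper at (215,193) and a red look-alike at (250,181). The top view shows the same three at (242,218), (335,209) and (325,256), with the peg running from (100,219) to (155,222).

Possible look-alikes:
- **Rack:** plywood at top (335,209), or red at (325,256). I choose the plywood one.
- **Hook:** only the one at top (242,218). The shape at (275,225) is its shadow.
- **Peg:** the long one at top y≈220. The short ones are at rows 188 and 262.

I'll check these in close crops.

Run:
```python
from h import *
t=cv2.imread("pics/top0.png")[:,:,::-1]; s=cv2.imread("pics/scene0.png")[:,:,::-1]
a=cv2.resize(t[190:245,215:365],None,fx=5,fy=5,interpolation=cv2.INTER_CUBIC)
b=cv2.resize(s[160:245,185:325],None,fx=5,fy=5,interpolation=cv2.INTER_CUBIC)
cv2.imwrite("pics/ct.png",a[:,:,::-1]);cv2.imwrite("pics/cs.png",b[:,:,::-1])
crop(t,80,155,165,285,"cp",4.5)
```

```text
(no output)
```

View pics/ct.png

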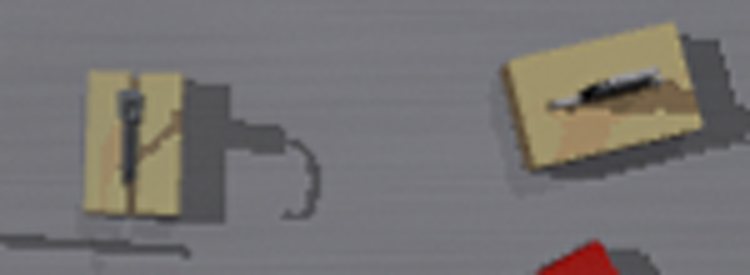

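View pics/cs.png

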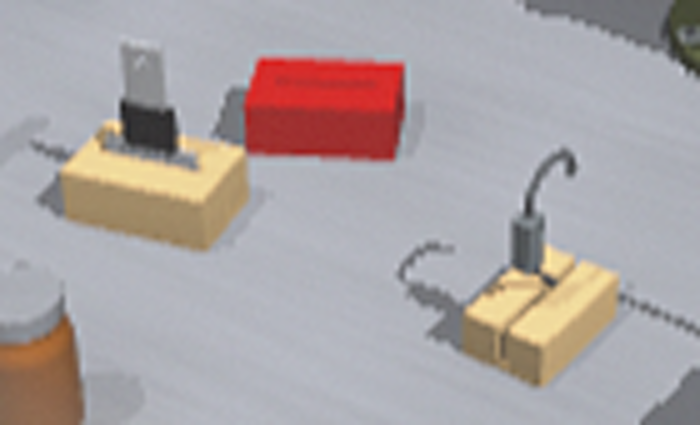

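View pics/cp.png

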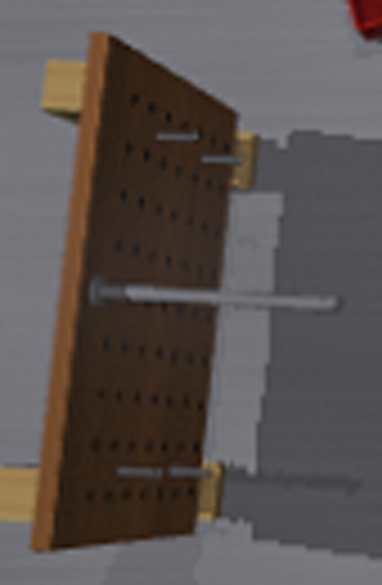

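The crops confirm the choice. The plywood rack holds the aluminium scraper, and the red block is empty. The hook's bend points towards the robot, so hook +x is about world +x. Next I'll measure the top faces.

Run:
```python
from h import *
t=cv2.imread("pics/top0.png")
hsv=cv2.cvtColor(t,cv2.COLOR_BGR2HSV)
m=cv2.inRange(hsv,(15,60,120),(32,255,255))
n,l,st,c=cv2.connectedComponentsWithStats(m)
for i in range(1,n):
    if st[i,4]>200 and 180<c[i][1]<250 and 220<c[i][0]<370: print(st[i],c[i])
def face(x0,x1,y0,y1,z):
    mm=np.zeros_like(m);mm[y0:y1,x0:x1]=m[y0:y1,x0:x1]
    mm=cv2.morphologyEx(mm,cv2.MORPH_CLOSE,np.ones((7,7)))
    cs,_=cv2.findContours(mm,cv2.RETR_EXTERNAL,cv2.CHAIN_APPROX_NONE)
    k=max(cs,key=cv2.contourArea)
    P=np.array([onz("top",p[0][0],p[0][1],z)[:2] for p in k])
    r=cv2.minAreaRect((P*1000).astype(np.float32)); print(r,cv2.boxPoints(r).tolist())
face(222,262,195,240,.034)
face(305,365,190,230,.043)
T=lambda u,v,z:np.round(onz("top",u,v,z),4)
print("peg",T(100,219.5,.265),T(155,222,.265))
for n,p,z in[("jarb",(225,135),.1),("jara",(308,138),.1),("scoop",(167,150),.03),("crusher",(395,162),.05),("lever",(402,184),.17),("redblk",(325,256),.043)]: print(n,T(*p,z))
```

```text
[317 195  38  28 588] [333.9744898  208.59013605]
[242 205   9  28 213] [246.44131455 219.11737089]
((449.5323486328125, 17.380290985107422), (57.46228790283203, 86.43962097167969), 89.77075958251953) [[406.1979064941406, -11.177701950073242], [492.6368713378906, -11.52354621887207], [492.8667907714844, 45.93828582763672], [406.4278259277344, 46.28412628173828]]
((477.9820861816406, -283.05059814453125), (68.5120620727539, 110.35520935058594), 12.537940979003906) [[432.5646667480469, -236.62535095214844], [456.5212707519531, -344.3488464355469], [523.3995361328125, -329.475830078125], [499.4429016113281, -221.75234985351562]]
peg [0.4275 0.3801 0.265 ] [0.4201 0.2331 0.265 ]
jarb [0.7059 0.0644 0.1   ]
jara [ 0.6937 -0.1955  0.1   ]
scoop [0.6779 0.2621 0.03  ]
crusher [ 0.6262 -0.4803  0.05  ]
lever [ 0.533 -0.456  0.17 ]
redblk [ 0.3292 -0.245   0.043 ]
```

Rest at (0.4495, 0.017) with yaw about 0, rack at (0.478, -0.283) with yaw 12.5° and 110 x 69 mm, peg 147 mm long. All three agree with the description. Next is the tool orientation.

```bash
cat >> h.py <<'E'
from scipy.spatial.transform import Rotation as Ro
def goal(pos,yaw,pitch,flip=False):
    """tool y=approach, down; tool x along +-world y(yaw). pitch>0: rotate about hook +y (top moves to hook +x)"""
    ty=np.array([0,0,-1.]); tx=np.array([0,1.,0])*(-1 if flip else 1)
    R0=np.stack([tx,ty,np.cross(tx,ty)],1)
    return Ro.from_euler('z',yaw,degrees=True)*Ro.from_euler('y',pitch,degrees=True)*Ro.from_matrix(R0)
def delta(pos,yaw,pitch,flip):
    s=env.read_state(); R=Ro.from_rotvec(s["orientation"])
    G=goal(pos,yaw,pitch,flip)
    return np.round(np.array(pos)-s["tcp_pos"],4), np.round(np.degrees((G*R.inv()).as_rotvec()),2)
def st():
    s=env.read_state(); print(round(s["clock"],2),np.round(s["tcp_pos"],4),"j",np.round(s["joints"],2),"F",np.round(s["force"],2),"T",np.round(s["ft_torque"],2),"w",round(s["gripper_width"],4)); print(np.round(Ro.from_rotvec(s["orientation"]).as_matrix(),3).tolist())
E
python3 - <<'E'
from h import *
st()
for f in(0,1): print(delta([.45,.017,.3],0,0,f))
E
```

```text
0.15 [0.1387 0.6091 0.2526] j [-1.24  0.51 -0.24  1.5   0.13  1.15 -0.15] F [-0.85  0.5   0.27] T [-0.04 -0.03  0.03] w 0.0856
[[0.222, -0.0, -0.975], [0.975, -0.001, 0.222], [-0.001, -1.0, 0.0]]
(array([ 0.3113, -0.5921,  0.0474]), array([ 8.000e-02, -1.000e-02,  1.282e+01]))
(array([ 0.3113, -0.5921,  0.0474]), array([-1.0000e-02, -1.1000e-01, -1.6718e+02]))
```

Request:
move_arm([
  {"travel": [0, 0, 0.05], "rotation": [0, 0, 0], "hand": 1},
  {"travel": [0, 0, 0.1], "rotation": [0, 0, 0], "hand": 1},
  {"travel": [0.0, 0, 0.15], "rotation": [0, 0, 0], "hand": 1},
  {"travel": [0.02, -0.03, 0.18], "rotation": [0, 0, 2], "hand": 1},
  {"travel": [0.04, -0.07, 0.18], "rotation": [0, 0, 4], "hand": 1},
  {"travel": [0.06, -0.11, 0.18], "rotation": [0, 0, 6], "hand": 1},
  {"travel": [0.08, -0.15, 0.18], "rotation": [0, 0, 8], "hand": 1},
  {"travel": [0.1, -0.19, 0.18], "rotation": [0, 0, 10], "hand": 1},
  {"travel": [0.12, -0.23, 0.18], "rotation": [0, 0, 12], "hand": 1},
  {"travel": [0.14, -0.27, 0.18], "rotation": [0, 0, 12.8], "hand": 1},
  {"travel": [0.16, -0.31, 0.18], "rotation": [0, 0, 12.8], "hand": 1},
  {"travel": [0.18, -0.35, 0.18], "rotation": [0, 0, 12.8], "hand": 1},
])

```text
clock: 1.35
tcp_pos: [0.319, 0.2571, 0.4326]
orientation: [-1.21, -1.208, 1.21]
force: [0.3, 0.6, -0.1]
gripper_width: 0.0852
```

Run:
```python
from h import *
st()
print(delta([.36,-.26,.32],12.5,-20,0))
print(delta([.36,.017,.36],0,0,0))
```

```text
1.35 [0.319  0.2571 0.4326] j [-0.66  0.05 -0.08  1.65  0.01  1.44  0.83] F [ 0.34  0.63 -0.11] T [ 0.05 -0.01 -0.03] w 0.0852
[[0.0, 0.0, -1.0], [1.0, -0.001, 0.0], [-0.001, -1.0, -0.0]]
(array([ 0.041 , -0.5171, -0.1126]), array([  2.25, -19.91,  12.41]))
(array([ 0.041 , -0.2401, -0.0726]), array([0.07, 0.01, 0.03]))
```

Request:
move_arm([
  {"travel": [0, -0.045, 0], "rotation": [0, 0, 0], "hand": 1},
  {"travel": [0, -0.09, 0], "rotation": [0, -2, 1], "hand": 1},
  {"travel": [0, -0.135, -0.01], "rotation": [0, -4, 3], "hand": 1},
  {"travel": [0.01, -0.18, -0.02], "rotation": [0.5, -6, 5], "hand": 1},
  {"travel": [0.02, -0.225, -0.03], "rotation": [1, -8, 7], "hand": 1},
  {"travel": [0.03, -0.27, -0.04], "rotation": [1.3, -11, 9], "hand": 1},
  {"travel": [0.04, -0.315, -0.06], "rotation": [1.6, -14, 10], "hand": 1},
  {"travel": [0.041, -0.36, -0.075], "rotation": [2, -17, 11], "hand": 1},
  {"travel": [0.041, -0.405, -0.09], "rotation": [2.25, -19, 12], "hand": 1},
  {"travel": [0.041, -0.45, -0.1], "rotation": [2.25, -19.9, 12.4], "hand": 1},
  {"travel": [0.041, -0.49, -0.11], "rotation": [2.25, -19.9, 12.4], "hand": 1},
  {"travel": [0.041, -0.517, -0.112], "rotation": [2.25, -19.9, 12.4], "hand": 1},
])

```text
clock: 2.55
tcp_pos: [0.3589, -0.2323, 0.3253]
orientation: [-1.324, -1.637, 1.155]
force: [1.0, 1.9, 0.5]
gripper_width: 0.0852
```

Request:
move_arm([
  {"travel": [0, 0, 0], "rotation": [0, 0, 0], "hand": 1},
  {"travel": [0, 0, 0], "rotation": [0, 0, 0], "hand": 1},
])

```text
clock: 2.75
tcp_pos: [0.3583, -0.2324, 0.325]
orientation: [-1.324, -1.634, 1.153]
force: [0.7, 0.9, -0.0]
gripper_width: 0.0852
```

Run:
```python
from h import *
import pickle
st(); pickle.dump(env.camera_model("wrist"),open("w1.pkl","wb")); snap("wrist","w1"); print(proj("wrist",[.478,-.283,.123]))
```

```text
2.75 [ 0.3583 -0.2324  0.325 ] j [-0.13  0.04  0.91  2.03 -0.4   0.92  2.77] F [ 0.74  0.93 -0.03] T [-0.05  0.33  0.03] w 0.0852
[[-0.207, 0.328, -0.922], [0.978, 0.069, -0.195], [-0.0, -0.942, -0.335]]
[184.13661305 191.03678488]
```

View pics/w1.png

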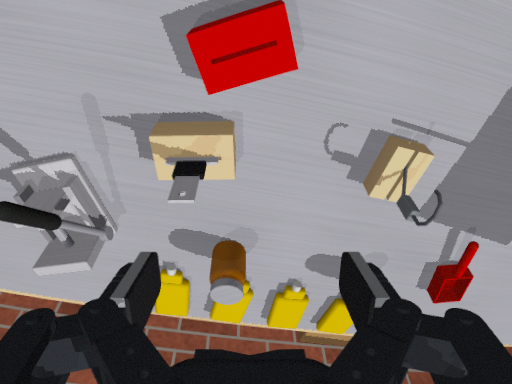

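The wrist view shows the scraper at (185,185) in the plywood rack, with its hole near (183,192). The red block is at the top at (245,48), the hook at (405,205), and the crusher lever at (55,220). I'll zoom in and then take a second view for triangulation.

Run:
```python
from h import *
im=cv2.imread("pics/w1.png")[:,:,::-1]
crop(im,140,115,245,210,"w1c",7)
print(delta([.40,-.25,.26],12.5,-10,0))
```

```text
(array([ 0.0411, -0.0187, -0.0651]), array([-2.05,  9.4 ,  0.37]))
```

View pics/w1c.png

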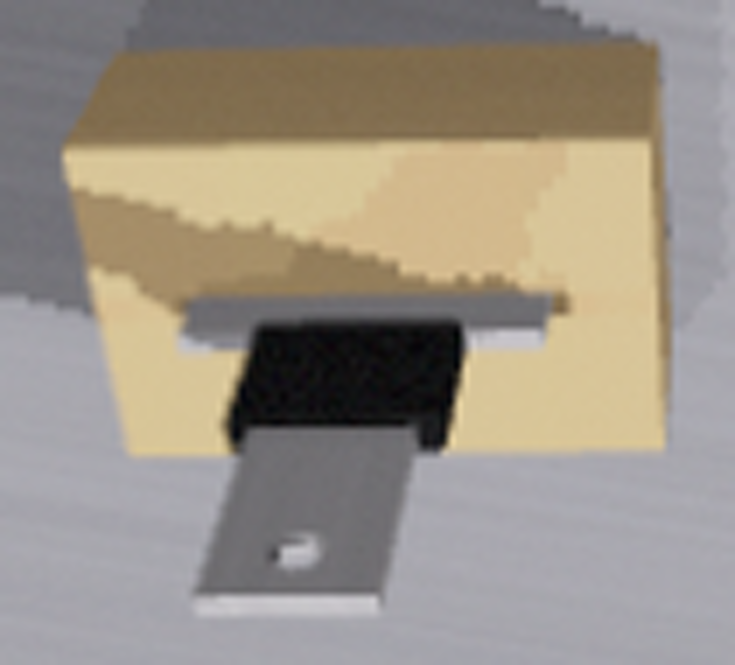

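```bash
cat >> h.py <<'E'
def cam_at(pos,yaw,pitch,flip=0):
    s=env.read_state(); R=Ro.from_rotvec(s["orientation"]).as_matrix(); m=dict(env.camera_model("wrist"))
    Rc=np.array(m["R"]);C=-Rc.T@np.array(m["t"])
    RcT=R.T@Rc.T; o=R.T@(C-s["tcp_pos"])   # cam in tool
    G=goal(pos,yaw,pitch,flip).as_matrix()
    m["R"]=(G@RcT).T; m["t"]=-m["R"]@(np.array(pos)+G@o); return m
E
python3 - <<'E'
from h import *
for pos,y,p in [([.38,-.25,.26],12.5,-10),([.36,-.15,.30],0,-15),([.40,-.20,.24],12.5,-10),([.36,-.34,.28],12.5,-15)]:
    m=cam_at(pos,y,p); print(pos,proj(m,[.478,-.283,.05]),proj(m,[.478,-.283,.15]),proj(m,[.42,.017,.12]),delta(pos,y,p,0))
E
```

```text
[0.38, -0.25, 0.26] [203.5516442 207.6890135] [189.20194438 265.0652084 ] [494.19531482 248.69263739] (array([ 0.0211, -0.0187, -0.0651]), array([-2.05,  9.4 ,  0.37]))
[0.36, -0.15, 0.3] [148.7447351  193.26116516] [123.85494791 244.65707567] [409.51522188 183.24656736] (array([ 0.0011,  0.0813, -0.0251]), array([ -0.49,   4.6 , -12.13]))
[0.4, -0.2, 0.24] [157.68284511 192.64133907] [125.66536138 251.7108747 ] [476.31211557 236.58498553] (array([ 0.0411,  0.0313, -0.0851]), array([-2.05,  9.4 ,  0.37]))
[0.36, -0.34, 0.28] [273.13728741 208.13503615] [279.22100514 265.77257124] [532.76295535 247.42603078] (array([ 0.0011, -0.1087, -0.0451]), array([-0.98,  4.51,  0.37]))
```

Request:
move_arm([
  {"travel": [0, 0.03, -0.008], "rotation": [0, 1.5, -4], "hand": 1},
  {"travel": [0, 0.06, -0.016], "rotation": [-0.3, 3, -8], "hand": 1},
  {"travel": [0.001, 0.081, -0.025], "rotation": [-0.5, 4.6, -12.1], "hand": 1},
  {"travel": [0.001, 0.081, -0.025], "rotation": [-0.5, 4.6, -12.1], "hand": 1},
  {"travel": [0.001, 0.081, -0.025], "rotation": [-0.5, 4.6, -12.1], "hand": 1},
])

```text
clock: 3.3
tcp_pos: [0.3603, -0.1463, 0.3001]
orientation: [-1.394, -1.407, 1.079]
force: [0.2, 0.5, 0.1]
gripper_width: 0.0855
```

Run:
```python
from h import *
import pickle
st(); m=env.camera_model("wrist");pickle.dump(m,open("w2.pkl","wb")); im=snap("wrist","w2"); u,v=np.round(proj(m,[.478,-.283,.1])).astype(int); print(u,v)
crop(im,max(u-50,0),v-50,u+50,v+50,"w2c",7); print(max(u-50,0),v-50)
u,v=np.round(proj(m,[.43,.017,.09])).astype(int); print(u,v); crop(im,u-50,v-50,u+50,v+50,"w2h",7)
```

```text
3.3 [ 0.3603 -0.1463  0.3001] j [-0.32 -0.06  0.7   2.15 -0.09  0.8   2.02] F [0.18 0.48 0.12] T [0.01 0.25 0.03] w 0.0855
[[-0.009, 0.259, -0.966], [1.0, 0.003, -0.009], [0.001, -0.966, -0.259]]
133 215
83 165
392 178
```

View pics/w2c.png

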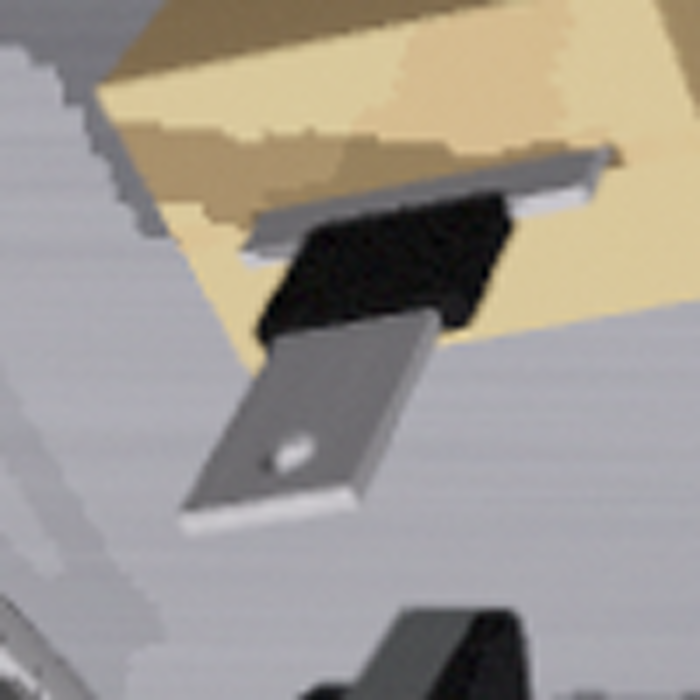

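View pics/w2h.png

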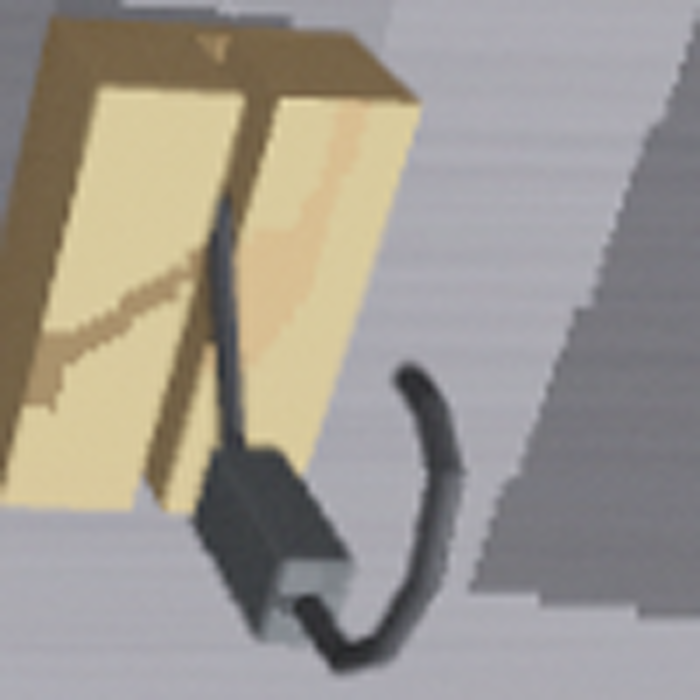

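Run:
```python
from h import *
import pickle
m1=pickle.load(open("w1.pkl","rb"));m2=pickle.load(open("w2.pkl","rb"))
q=lambda o,c:(o[0]+(c[0]+.5)/7-.5,o[1]+(c[1]+.5)/7-.5)
P={}
for n,a,b in [("TL",(194,597),(185,508)),("TR",(380,600),(352,487)),("hole",(298,551),(290,453)),("BL",(245,430),(272,340)),("BR",(418,430),(440,312)),
 ("rackTL",(62,148),(97,85)),("rackslotR",(545,297),(605,150))]:
    X,e=two(m1,q((140,115),a),m2,q((83,165),b)); P[n]=X; print(n,np.round(X*1000,1),round(e*1000,2))
d=P["TL"]-P["TR"];print("width",np.linalg.norm(d)*1e3,"yaw",np.degrees(np.arctan2(d[0],-d[1])))
d=P["BL"]-P["BR"];print("width",np.linalg.norm(d)*1e3,"yaw",np.degrees(np.arctan2(d[0],-d[1])))
# slot points / hook sleeve top
m=m2
s=cv2.imread("pics/scene0.png")
```

```text
TL [ 484.7 -301.5  133.4] 1.23
TR [ 476.1 -271.4  137.2] 0.66
hole [ 480.2 -286.6  123.7] 0.01
BL [ 482.6 -301.6   89.7] 0.46
BR [ 477.8 -271.5   87.6] 0.46
rackTL [ 459.  -346.4   42.8] 0.48
rackslotR [ 475.8 -252.9   37.8] 0.39
width 31.49735834320218 yaw 15.875364418734343
width 30.622212060089243 yaw 9.186412457979236
```

Run:
```python
from h import *
import pickle
m2=pickle.load(open("w2.pkl","rb"))
q=lambda c:(342+(c[0]+.5)/7-.5,128+(c[1]+.5)/7-.5)
print("sleevetop",onz(m2,*q((306,600)),.103))
for c in[(285,562),(352,560),(330,600),(265,640)]: print(c,onz(m2,*q(c),.103))
for c in[(97,90),(245,92),(275,97),(418,101)]: print(c,onz(m2,*q(c),.034))
for pos in([.40,.017,.25],[.37,.017,.25]):
    m=cam_at(pos,0,0); print(proj(m,[.45,.017,.103]),proj(m,[.402,.017,.118]),delta(pos,0,0,0))
```

```text
sleevetop [0.47056519 0.0147511  0.103     ]
(285, 562) [0.46275131 0.00919839 0.103     ]
(352, 560) [0.46228544 0.02055901 0.103     ]
(330, 600) [0.47055024 0.01890961 0.103     ]
(265, 640) [0.47903361 0.00970612 0.103     ]
(97, 90) [ 0.40891689 -0.01316094  0.034     ]
(245, 92) [0.40878729 0.01386792 0.034     ]
(275, 97) [0.40964153 0.01959159 0.034     ]
(418, 101) [0.40985539 0.04625446 0.034     ]
[249.2442517  235.29469052] [249.22519409 191.20387521] (array([ 0.0397,  0.1648, -0.0504]), array([-0.08, 15.06, -0.44]))
[249.24662851 263.4337937 ] [249.22817309 224.02140219] (array([ 0.0097,  0.1648, -0.0504]), array([-0.08, 15.06, -0.44]))
```

Request:
move_arm([
  {"travel": [0.005, 0.04, 0], "rotation": [0, 4, 0], "hand": 1},
  {"travel": [0.015, 0.08, 0], "rotation": [0, 8, 0], "hand": 1},
  {"travel": [0.025, 0.12, -0.01], "rotation": [0, 12, 0], "hand": 1},
  {"travel": [0.035, 0.155, -0.03], "rotation": [0, 15, -0.3], "hand": 1},
  {"travel": [0.04, 0.165, -0.05], "rotation": [0, 15, -0.5], "hand": 1},
  {"travel": [0.04, 0.165, -0.05], "rotation": [0, 15, -0.5], "hand": 1},
  {"travel": [0.04, 0.165, -0.05], "rotation": [0, 15, -0.5], "hand": 1},
])

```text
clock: 4.05
tcp_pos: [0.4, 0.0164, 0.2508]
orientation: [-1.209, -1.21, 1.208]
force: [0.1, -0.1, 0.8]
gripper_width: 0.0853
```

Run:
```python
from h import *
import pickle
st(); m=env.camera_model("wrist");pickle.dump(m,open("w3.pkl","wb")); im=snap("wrist","w3")
crop(im,190,130,310,250,"w3c",5)
```

```text
4.05 [0.4    0.0164 0.2508] j [-0.5   0.18  0.47  2.05 -0.1   0.94  1.6 ] F [ 0.1  -0.07  0.76] T [0.01 0.01 0.04] w 0.0853
[[0.001, 0.001, -1.0], [1.0, 0.001, 0.001], [0.001, -1.0, -0.001]]
```

View pics/w3c.png

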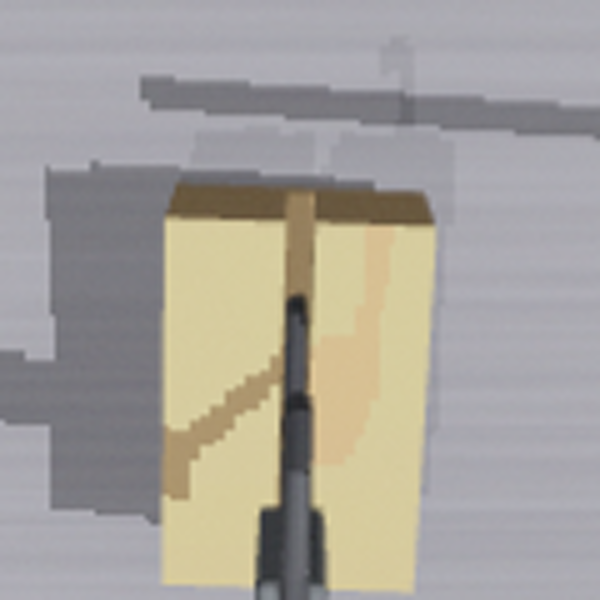

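Run:
```python
from h import *
im=cv2.imread("pics/w3.png")[:,:,::-1]
crop(im,200,170,300,270,"w3d",6)
```

```text
(no output)
```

View pics/w3d.png

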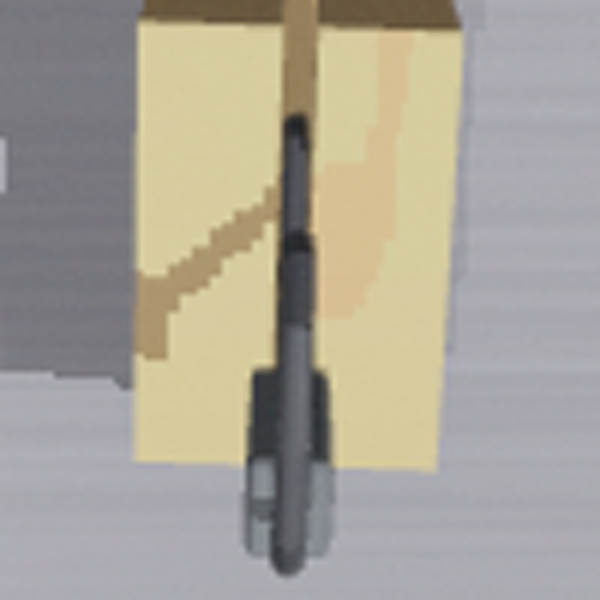

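Run:
```python
from h import *
import pickle
m=pickle.load(open("w3.pkl","rb"))
q=lambda c:(200+(c[0]+.5)/6-.5,170+(c[1]+.5)/6-.5)
for n,c,z in[("sl",(245,460),.103),("sl",(332,460),.103),("sl",(245,557),.103),("sl",(330,557),.103),("slbot",(250,370),.065),("slbot",(328,370),.065),("top",(288,572),.128),("end",(298,245),.11),("rTL",(138,23),.034),("rTR",(462,28),.034),("rBL",(133,460),.034),("rBR",(438,470),.034)]:
    print(n,c,np.round(onz(m,*q(c),z)*1e3,1))
# top cam
print(onz("top",215+130/5,190+105/5,.084))
```

```text
sl (245, 460) [462.1   8.1 103. ]
sl (332, 460) [462.1  21.9 103. ]
sl (245, 557) [479.6   7.9 103. ]
sl (330, 557) [479.6  21.6 103. ]
slbot (250, 370) [464.1   8.   65. ]
slbot (328, 370) [464.1  21.8  65. ]
top (288, 572) [467.4  15.  128. ]
end (298, 245) [422.9  16.5 110. ]
rTL (138, 23) [408.5 -12.9  34. ]
rTR (462, 28) [409.5  46.8  34. ]
rBL (133, 460) [498.1 -16.4  34. ]
rBR (438, 470) [500.4  44.4  34. ]
[0.46777132 0.01498599 0.084     ]
```

Sleeve centre at (0.471, 0.015). Its measured size is 17.5 x 13.8 mm at z = 0.103, which matches the description. Hook yaw is about -2°, and the wire end at x = 0.423 is 48 mm back, as it should be. Now I'll approach.

Run:
```python
from h import *
print(delta([.4715,.0149,.16],-2,8,0)); print(delta([.4715,.0149,.089],-2,8,0))
```

```text
(array([ 0.0713, -0.0011, -0.0913]), array([ 0.08,  8.12, -1.88]))
(array([ 0.0713, -0.0011, -0.1623]), array([ 0.08,  8.12, -1.88]))
```

Request:
move_arm([
  {"travel": [0.02, 0, -0.02], "rotation": [0, 2, -0.5], "hand": 1},
  {"travel": [0.04, 0, -0.04], "rotation": [0, 4, -1], "hand": 1},
  {"travel": [0.06, -0.001, -0.06], "rotation": [0, 6, -1.5], "hand": 1},
  {"travel": [0.0713, -0.0011, -0.08], "rotation": [0.1, 8.1, -1.9], "hand": 1},
  {"travel": [0.0713, -0.0011, -0.1], "rotation": [0.1, 8.1, -1.9], "hand": 1},
  {"travel": [0.0713, -0.0011, -0.12], "rotation": [0.1, 8.1, -1.9], "hand": 1},
  {"travel": [0.0713, -0.0011, -0.135], "rotation": [0.1, 8.1, -1.9], "hand": 1},
  {"travel": [0.0713, -0.0011, -0.15], "rotation": [0.1, 8.1, -1.9], "hand": 1},
  {"travel": [0.0713, -0.0011, -0.162], "rotation": [0.1, 8.1, -1.9], "hand": 1},
  {"travel": [0.0713, -0.0011, -0.162], "rotation": [0.1, 8.1, -1.9], "hand": 1},
  {"travel": [0.0713, -0.0011, -0.162], "rotation": [0.1, 8.1, -1.9], "hand": 1},
])

```text
clock: 5.2
tcp_pos: [0.4719, 0.0144, 0.0902]
orientation: [-1.122, -1.082, 1.243]
force: [0.2, -0.9, 0.3]
gripper_width: 0.0851
```

Run:
```python
from h import *
st();snap("wrist","w4"); im=snap("scene","s4"); crop(im,220,120,370,260,"s4c",4)
```

```text
5.2 [0.4719 0.0144 0.0902] j [-0.32  0.58  0.38  1.99 -0.3   0.77  1.79] F [ 0.16 -0.91  0.31] T [-0.02 -0.13  0.05] w 0.0851
[[0.036, -0.138, -0.99], [0.999, 0.005, 0.036], [0.0, -0.99, 0.138]]
```

View pics/w4.png

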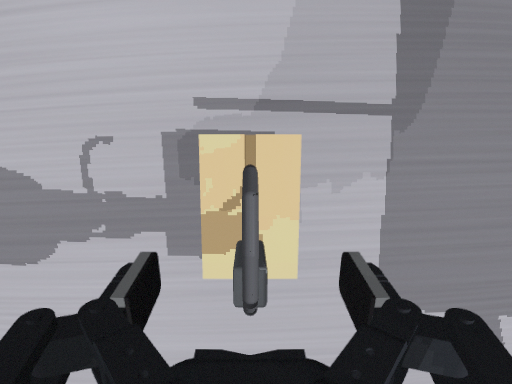

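View pics/s4c.png

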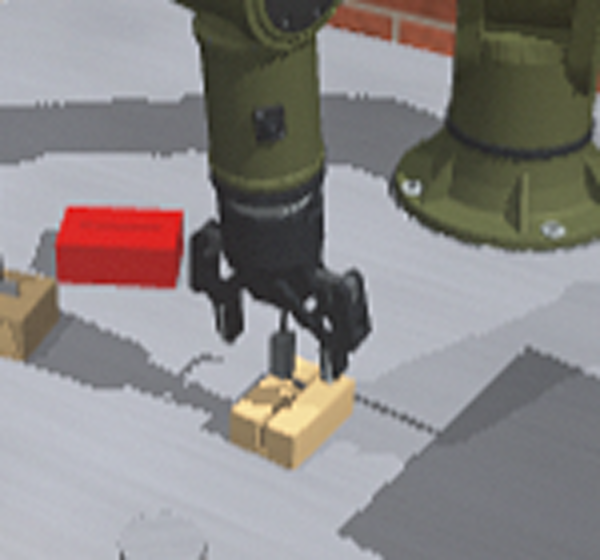

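The wrist view shows the sleeve midway between the jaws at (250,280), and the scene crop shows the fingers straddling it. Now I'll close the gripper.

Request:
move_arm([
  {"travel": [0, 0, 0], "rotation": [0, 0, 0], "hand": -1},
  {"travel": [0, 0, 0], "rotation": [0, 0, 0], "hand": -1},
  {"travel": [0, 0, 0], "rotation": [0, 0, 0], "hand": -1},
  {"travel": [0, 0, 0], "rotation": [0, 0, 0], "hand": -1},
  {"travel": [0, 0, 0], "rotation": [0, 0, 0], "hand": -1},
  {"travel": [0, 0, 0], "rotation": [0, 0, 0], "hand": -1},
  {"travel": [0, 0, 0], "rotation": [0, 0, 0], "hand": -1},
  {"travel": [0, 0, 0], "rotation": [0, 0, 0], "hand": -1},
], grip_force=110)

```text
clock: 6.1
tcp_pos: [0.4719, 0.0147, 0.0903]
orientation: [-1.122, -1.083, 1.243]
force: [-0.7, -0.3, 2.4]
gripper_width: 0.0124
```

Run:
```python
from h import *
st();im=snap("wrist","w5")
```

```text
6.1 [0.4719 0.0147 0.0903] j [-0.33  0.58  0.38  1.99 -0.3   0.77  1.79] F [-0.69 -0.27  2.44] T [-0.04  0.19  0.01] w 0.0124
[[0.036, -0.137, -0.99], [0.999, 0.005, 0.035], [0.001, -0.99, 0.138]]
```

View pics/w5.png

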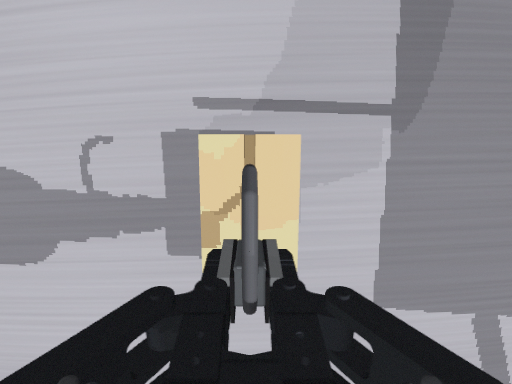

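Request:
move_arm([
  {"travel": [0, 0, 0.005], "rotation": [0, 0, 0], "hand": -1},
  {"travel": [0, 0, 0.015], "rotation": [0, 0, 0], "hand": -1},
  {"travel": [0, 0, 0.03], "rotation": [0, 0, 0], "hand": -1},
  {"travel": [0, 0, 0.045], "rotation": [0, 0, 0], "hand": -1},
  {"travel": [0, 0, 0.06], "rotation": [0, 0, 0], "hand": -1},
  {"travel": [0, 0, 0.08], "rotation": [0, 0, 0], "hand": -1},
  {"travel": [0, 0, 0.1], "rotation": [0, 0, 0], "hand": -1},
  {"travel": [0, 0, 0.12], "rotation": [0, 0, 0], "hand": -1},
  {"travel": [0, 0, 0.13], "rotation": [0, 0, 0], "hand": -1},
  {"travel": [0, 0, 0.13], "rotation": [0, 0, 0], "hand": -1},
  {"travel": [0, 0, 0.13], "rotation": [0, 0, 0], "hand": -1},
])

```text
clock: 7.25
tcp_pos: [0.4717, 0.0148, 0.22]
orientation: [-1.121, -1.083, 1.243]
force: [0.7, -0.7, -0.8]
gripper_width: 0.0129
```

Run:
```python
from h import *
st();im=snap("wrist","w6"); im2=snap("scene","s6"); crop(im2,220,100,350,240,"s6c",4)
```

```text
7.25 [0.4717 0.0148 0.22  ] j [-0.39  0.41  0.46  1.84 -0.2   1.08  1.69] F [ 0.71 -0.71 -0.83] T [-0.   -0.16 -0.03] w 0.0129
[[0.035, -0.138, -0.99], [0.999, 0.006, 0.035], [0.001, -0.99, 0.138]]
```

View pics/w6.png

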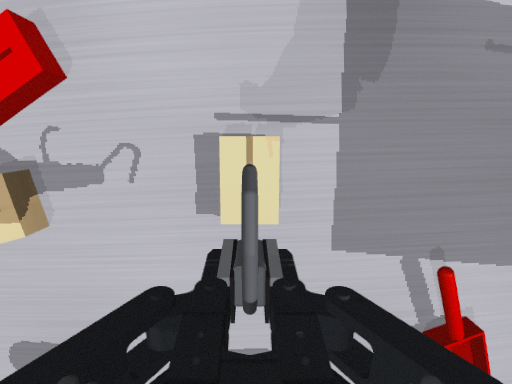

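View pics/s6c.png

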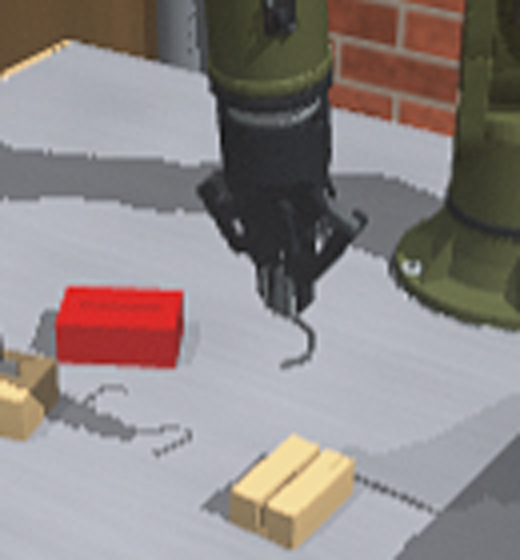

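The hook is held and clear of the rest. The wrist view still has it at u≈250, and the scene crop shows the tip free. Next I'll work out the pre-insertion pose, with the arm of the hook level and the tip 30 mm short of the tongue.

```bash
cat >> h.py <<'E'
DT=np.array([1.0,0,-70.8])/1e3   # tip rel. TCP in hook axes
HOLE=np.array([.4803,-.2865,.1235]); SY=12.5
def hookR(): # current hook rotation
    s=env.read_state(); G=goal(0,-2,8,0); return (Ro.from_rotvec(s["orientation"])*G.inv())*Ro.from_euler('z',-2,degrees=True)
def tip(): 
    s=env.read_state(); return s["tcp_pos"]+hookR().apply(DT)
def tcp_for_tip(t,yaw,hp): return np.array(t)-Ro.from_euler('ZY',[yaw,hp],degrees=True).apply(DT)
def dtip(t,yaw,hp):
    # tool goal = Rz(yaw)Ry(hp) * hook-at-grasp relation
    s=env.read_state(); H=Ro.from_euler('ZY',[yaw,hp],degrees=True); D=H*hookR().inv()
    return np.round((tcp_for_tip(t,yaw,hp)-s["tcp_pos"])*1e3,1), np.round(np.degrees(D.as_rotvec()),2)
def inscr(p,z=None):
    return np.round(Ro.from_euler('z',-SY,degrees=True).apply(np.array(p)-HOLE)*1e3,2)
def pose(): print("tip",np.round(tip()*1e3,1),"rel hole(scr axes)",inscr(tip()),"hook yaw,pitch,roll",np.round(hookR().as_euler('ZYX',degrees=True),2))
E
python3 - <<'E'
from h import *
st();pose()
ex=Ro.from_euler('z',SY,degrees=True).apply([1,0,0])
for d in(-.03,0,.02): print(d,dtip(HOLE+d*ex,SY,18))
E
```

```text
7.35 [0.4714 0.0148 0.2195] j [-0.39  0.41  0.46  1.84 -0.2   1.08  1.69] F [-0.1  -0.17 -0.68] T [ 0.05 -0.13  0.01] w 0.0125
[[0.035, -0.139, -0.99], [0.999, 0.005, 0.035], [0.0, -0.99, 0.139]]
tip [472.4  14.7 148.7] rel hole(scr axes) [ 57.51 295.8   25.17] hook yaw,pitch,roll [-2.03 -0.01  0.02]
-0.03 (array([   0. , -303.2,  -28.3]), array([-1.66, 17.98, 14.42]))
0 (array([  29.3, -296.7,  -28.3]), array([-1.66, 17.98, 14.42]))
0.02 (array([  48.8, -292.4,  -28.3]), array([-1.66, 17.98, 14.42]))
```

Request:
move_arm([
  {"travel": [-0.005, -0.02, 0], "rotation": [0, 1, 1], "hand": -1},
  {"travel": [-0.01, -0.05, 0], "rotation": [0, 3, 2], "hand": -1},
  {"travel": [-0.015, -0.08, 0], "rotation": [-0.2, 5, 4], "hand": -1},
  {"travel": [-0.02, -0.11, 0], "rotation": [-0.4, 7, 6], "hand": -1},
  {"travel": [-0.02, -0.14, 0], "rotation": [-0.6, 9, 8], "hand": -1},
  {"travel": [-0.02, -0.17, 0], "rotation": [-0.8, 11, 10], "hand": -1},
  {"travel": [-0.02, -0.2, 0], "rotation": [-1, 13, 11], "hand": -1},
  {"travel": [-0.02, -0.23, 0], "rotation": [-1.2, 15, 12], "hand": -1},
  {"travel": [-0.02, -0.26, 0], "rotation": [-1.4, 17, 13], "hand": -1},
  {"travel": [-0.02, -0.285, -0.01], "rotation": [-1.66, 18, 14.4], "hand": -1},
  {"travel": [-0.015, -0.3, -0.02], "rotation": [-1.66, 18, 14.4], "hand": -1},
  {"travel": [-0.01, -0.303, -0.028], "rotation": [-1.66, 18, 14.4], "hand": -1},
])

```text
clock: 8.55
tcp_pos: [0.461, -0.2896, 0.19]
orientation: [-0.792, -0.983, 1.576]
force: [0.3, 0.2, -0.4]
gripper_width: 0.0124
```

Request:
move_arm([
  {"travel": [0, 0, 0], "rotation": [0, 0, 0], "hand": -1},
  {"travel": [0, 0, 0], "rotation": [0, 0, 0], "hand": -1},
])

```text
clock: 8.75
tcp_pos: [0.4611, -0.2885, 0.1894]
orientation: [-0.79, -0.984, 1.576]
force: [-0.1, 0.3, -0.6]
gripper_width: 0.0122
```

Run:
```python
from h import *
st();pose()
im=snap("wrist","w7"); im2=snap("scene","s7"); crop(im2,170,110,290,220,"s7c",6)
im3=snap("top","t7"); crop(im3,280,170,400,260,"t7c",6)
ex=Ro.from_euler('z',SY,degrees=True).apply([1,0,0])
print(dtip(HOLE-.03*ex,SY,18))
```

```text
8.75 [ 0.4611 -0.2885  0.1894] j [0.1  0.68 0.47 1.54 0.01 1.32 2.31] F [-0.14  0.3  -0.6 ] T [ 0.12 -0.51  0.02] w 0.0122
[[-0.214, -0.43, -0.877], [0.977, -0.093, -0.192], [0.001, -0.898, 0.44]]
tip [ 440.5 -292.9  121.8] rel hole(scr axes) [-40.27   2.4   -1.67] hook yaw,pitch,roll [12.36 18.13  0.09]
(array([10.2,  0.3,  0.7]), array([-0.01, -0.05,  0.14]))
```

View pics/w7.png

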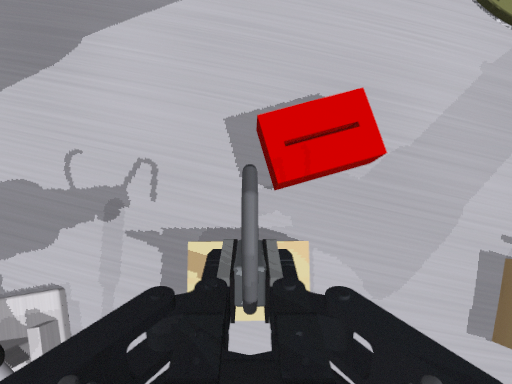

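View pics/s7c.png

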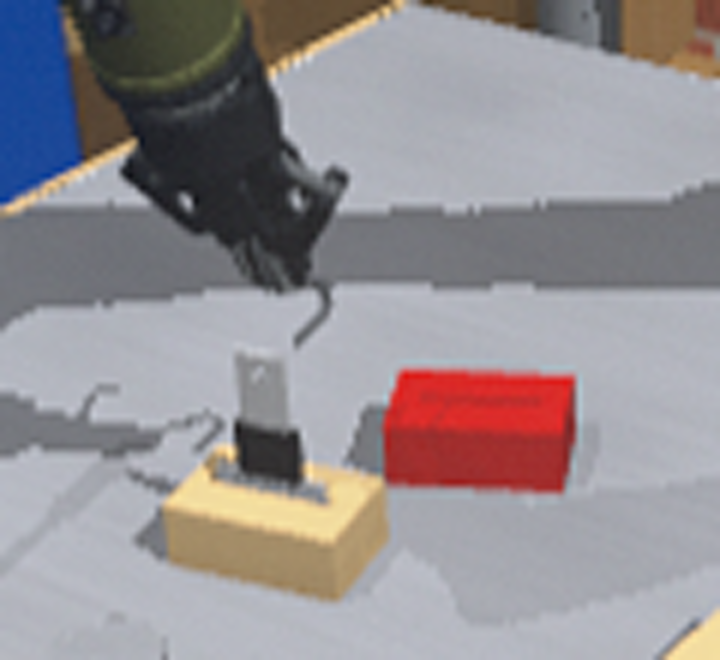

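View pics/t7c.png

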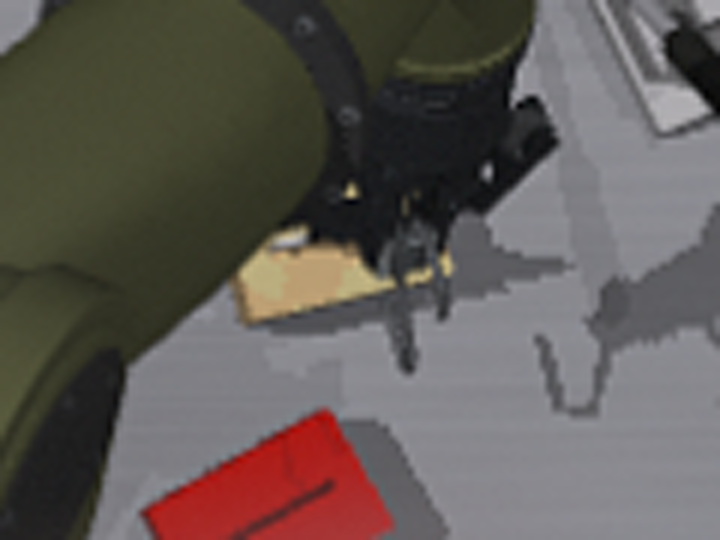

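Run:
```python
from h import *
print("tip exp",proj("scene",tip()),"hole exp",proj("scene",HOLE+np.array([.0039,.0009,0])))
for e in([.002,0,0],[0,.002,0],[0,0,.002]): print(proj("scene",HOLE+np.array(e))-proj("scene",HOLE))
# tongue corners expected at top z .1355 far face, y +-15
E=Ro.from_euler('z',SY,degrees=True)
for c in([4,15,12],[4,-15,12],[4,15,-35],[4,-15,-35]): print(c,proj("scene",HOLE+E.apply(np.array(c)/1e3)))
im=cv2.imread("pics/s7.png")[:,:,::-1]; crop(im,195,150,240,200,"s7d",12)
```

```text
tip exp [219.21549414 166.58175555] hole exp [212.67935835 172.37062972]
[-0.38551377  0.25169206]
[0.45021301 0.16255265]
[-0.05134977 -0.509114  ]
[4, 15, 12] [216.31643515 170.07770417]
[4, -15, 12] [208.42671988 168.52159912]
[4, 15, -35] [217.45210877 181.96446513]
[4, -15, -35] [209.70393195 180.35524065]
```

View pics/s7d.png

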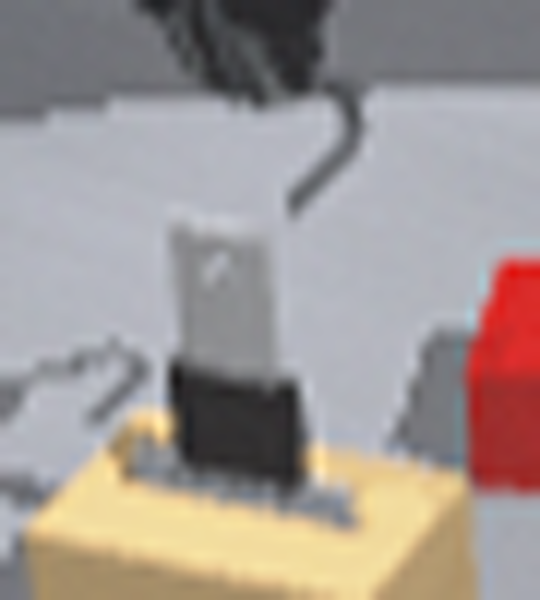

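The expected and seen positions of tip and hole in the scene view agree to about 0.5 px (the tip may be about 1 mm low). I'll go to 10 mm before the face.

Run:
```python
from h import *
ex=Ro.from_euler('z',SY,degrees=True).apply([1,0,0]); pose()
for d in (-.02,-.01): print(dtip(HOLE+d*ex,SY,18))
```

```text
tip [ 440.8 -293.2  122.8] rel hole(scr axes) [-40.06   2.    -0.69] hook yaw,pitch,roll [12.37 18.05  0.02]
(array([20. ,  2.4,  0.7]), array([-0.01, -0.05,  0.14]))
(array([29.7,  4.6,  0.7]), array([-0.01, -0.05,  0.14]))
```

Request:
move_arm([
  {"travel": [0.01, 0.001, 0.0007], "rotation": [0, 0, 0.1], "hand": -1},
  {"travel": [0.02, 0.0024, 0.0007], "rotation": [0, 0, 0.14], "hand": -1},
  {"travel": [0.0297, 0.0046, 0.0007], "rotation": [0, 0, 0.14], "hand": -1},
  {"travel": [0.0297, 0.0046, 0.0007], "rotation": [0, 0, 0.14], "hand": -1},
  {"travel": [0.0297, 0.0046, 0.0007], "rotation": [0, 0, 0.14], "hand": -1},
  {"travel": [0.0297, 0.0046, 0.0007], "rotation": [0, 0, 0.14], "hand": -1},
])

```text
clock: 9.5
tcp_pos: [0.4905, -0.2844, 0.1911]
orientation: [-0.791, -0.985, 1.578]
force: [-0.7, 0.4, -0.4]
gripper_width: 0.0125
```

Run:
```python
from h import *
st();pose()
im2=snap("scene","s8"); crop(im2,195,145,245,195,"s8d",12)
ex=Ro.from_euler('z',SY,degrees=True).apply([1,0,0]); 
for d in (-.01,0,.015): print(dtip(HOLE+d*ex,SY,18))
```

```text
9.5 [ 0.4905 -0.2844  0.1911] j [ 0.09  0.72  0.46  1.46 -0.    1.37  2.3 ] F [-0.72  0.38 -0.44] T [ 0.15 -0.48 -0.04] w 0.0125
[[-0.216, -0.429, -0.877], [0.976, -0.095, -0.194], [0.0, -0.898, 0.44]]
tip [ 470.  -288.9  123.5] rel hole(scr axes) [-10.57  -0.1    0.  ] hook yaw,pitch,roll [12.48 18.08  0.02]
(array([ 0.5,  0.2, -0. ]), array([-0.01, -0.08,  0.03]))
(array([10.2,  2.4, -0. ]), array([-0.01, -0.08,  0.03]))
(array([24.9,  5.6, -0. ]), array([-0.01, -0.08,  0.03]))
```

View pics/s8d.png

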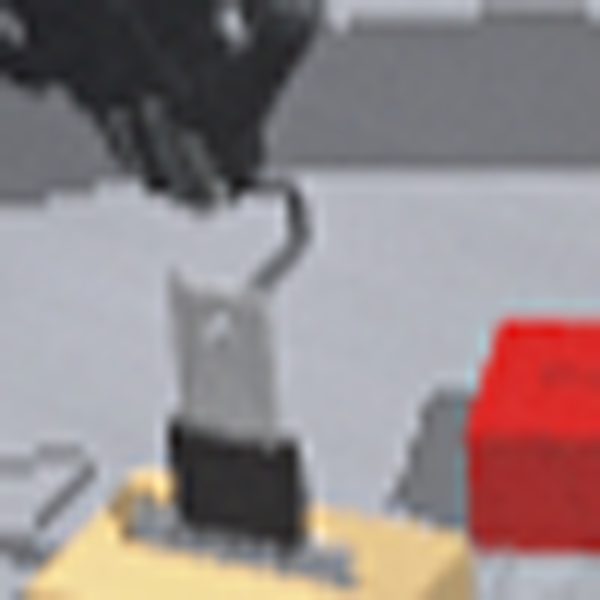

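Request:
move_arm([
  {"travel": [0.002, 0.0004, 0], "rotation": [0, 0, 0], "hand": -1},
  {"travel": [0.004, 0.0009, 0], "rotation": [0, 0, 0], "hand": -1},
  {"travel": [0.006, 0.0013, 0], "rotation": [0, 0, 0], "hand": -1},
  {"travel": [0.007, 0.0016, 0], "rotation": [0, 0, 0], "hand": -1},
  {"travel": [0.008, 0.0018, 0], "rotation": [0, 0, 0], "hand": -1},
  {"travel": [0.009, 0.0021, 0], "rotation": [0, 0, 0], "hand": -1},
  {"travel": [0.009, 0.0021, 0], "rotation": [0, 0, 0], "hand": -1},
])

```text
clock: 10.25
tcp_pos: [0.4996, -0.2822, 0.1911]
orientation: [-0.79, -0.985, 1.578]
force: [0.3, -0.1, -1.0]
gripper_width: 0.0128
```

Run:
```python
from h import *
st();pose()
```

```text
10.25 [ 0.4996 -0.2822  0.1911] j [ 0.09  0.73  0.46  1.44 -0.01  1.38  2.29] F [ 0.26 -0.08 -1.04] T [ 0.04 -0.51  0.  ] w 0.0128
[[-0.216, -0.429, -0.877], [0.976, -0.095, -0.194], [0.0, -0.898, 0.44]]
tip [ 479.1 -286.7  123.5] rel hole(scr axes) [-1.21  0.04 -0.01] hook yaw,pitch,roll [12.49 18.08  0.02]
```

Request:
move_arm([
  {"travel": [0.001, 0.0002, 0], "rotation": [0, 0, 0], "hand": -1},
  {"travel": [0.002, 0.0004, 0], "rotation": [0, 0, 0], "hand": -1},
  {"travel": [0.003, 0.0006, 0], "rotation": [0, 0, 0], "hand": -1},
  {"travel": [0.003, 0.0006, 0], "rotation": [0, 0, 0], "hand": -1},
])

```text
clock: 10.65
tcp_pos: [0.5028, -0.2815, 0.1911]
orientation: [-0.791, -0.985, 1.578]
force: [-1.0, 0.6, -0.2]
gripper_width: 0.0125
```

Run:
```python
from h import *
st();pose();im2=snap("scene","s9"); crop(im2,195,145,245,195,"s9d",12); st()
```

```text
10.65 [ 0.5028 -0.2815  0.1911] j [ 0.09  0.73  0.46  1.43 -0.01  1.39  2.29] F [-0.97  0.6  -0.22] T [ 0.15 -0.55  0.04] w 0.0125
[[-0.216, -0.429, -0.877], [0.976, -0.095, -0.194], [0.0, -0.898, 0.439]]
tip [ 482.3 -286.1  123.5] rel hole(scr axes) [ 2.05 -0.01 -0.04] hook yaw,pitch,roll [12.49 18.07  0.02]
10.7 [ 0.5027 -0.2816  0.1911] j [ 0.09  0.73  0.46  1.43 -0.01  1.39  2.29] F [ 0.35 -0.46 -0.93] T [ 0.13 -0.53 -0.01] w 0.0126
[[-0.216, -0.429, -0.877], [0.976, -0.095, -0.194], [0.0, -0.898, 0.44]]
```

View pics/s9d.png

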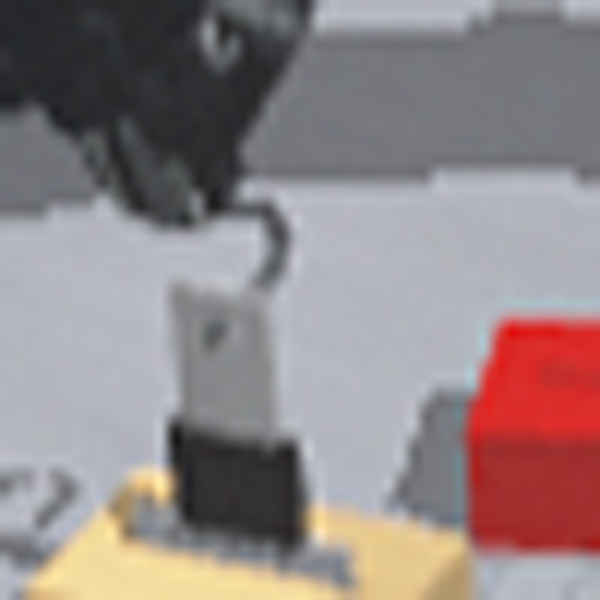

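The hole at crop (212,335) has turned dark. The tip is in it, the scraper hasn't moved and there is no force. I'll carry on.

Request:
move_arm([
  {"travel": [0.001, 0.0002, 0], "rotation": [0, 0, 0], "hand": -1},
  {"travel": [0.002, 0.0004, 0], "rotation": [0, 0, 0], "hand": -1},
  {"travel": [0.003, 0.0006, 0], "rotation": [0, 0, 0], "hand": -1},
  {"travel": [0.004, 0.0009, 0], "rotation": [0, 0, 0], "hand": -1},
  {"travel": [0.005, 0.0011, 0], "rotation": [0, 0, 0], "hand": -1},
  {"travel": [0.006, 0.0013, 0], "rotation": [0, 0, 0], "hand": -1},
  {"travel": [0.006, 0.0013, 0], "rotation": [0, 0, 0], "hand": -1},
])

```text
clock: 11.4
tcp_pos: [0.5089, -0.2802, 0.191]
orientation: [-0.79, -0.985, 1.578]
force: [-0.5, 0.3, -0.5]
gripper_width: 0.0127
```

Run:
```python
from h import *
st();pose();im2=snap("scene","s10"); crop(im2,195,145,245,195,"s10d",12); st()
```

```text
11.4 [ 0.5089 -0.2802  0.191 ] j [ 0.09  0.74  0.46  1.41 -0.01  1.4   2.29] F [-0.47  0.31 -0.46] T [ 0.09 -0.54  0.04] w 0.0127
[[-0.216, -0.429, -0.877], [0.976, -0.095, -0.194], [0.0, -0.898, 0.439]]
tip [ 488.3 -284.7  123.4] rel hole(scr axes) [ 8.24  0.03 -0.08] hook yaw,pitch,roll [12.5  18.07  0.03]
11.45 [ 0.5088 -0.2802  0.1911] j [ 0.09  0.74  0.46  1.41 -0.01  1.4   2.29] F [-0.5  -0.87 -0.59] T [ 0.11 -0.55  0.02] w 0.0126
[[-0.216, -0.429, -0.877], [0.976, -0.095, -0.194], [0.0, -0.898, 0.44]]
```

View pics/s10d.png

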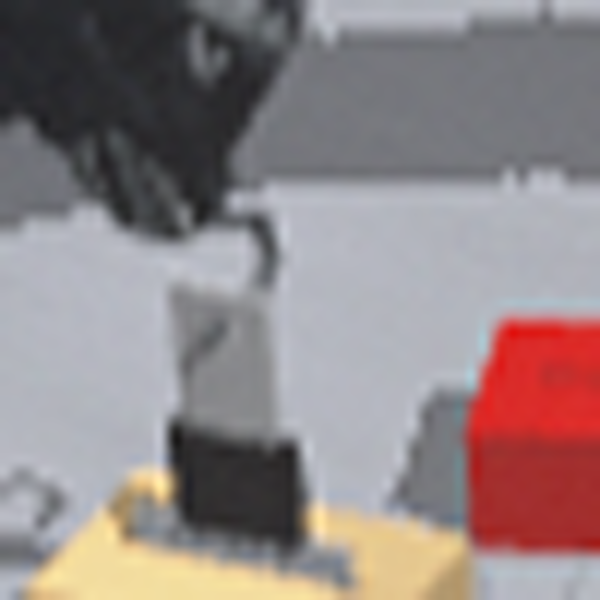

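The tip now sticks out beyond the tongue at crop (190,360). I'll push the arm on through.

Request:
move_arm([
  {"travel": [0.002, 0.0004, 0], "rotation": [0, 0, 0], "hand": -1},
  {"travel": [0.004, 0.0009, 0], "rotation": [0, 0, 0], "hand": -1},
  {"travel": [0.006, 0.0013, 0], "rotation": [0, 0, 0], "hand": -1},
  {"travel": [0.008, 0.0018, 0], "rotation": [0, 0, 0], "hand": -1},
  {"travel": [0.01, 0.0022, 0], "rotation": [0, 0, 0], "hand": -1},
  {"travel": [0.012, 0.0026, 0], "rotation": [0, 0, 0], "hand": -1},
  {"travel": [0.014, 0.0031, 0], "rotation": [0, 0, 0], "hand": -1},
  {"travel": [0.016, 0.0035, 0], "rotation": [0, 0, 0], "hand": -1},
  {"travel": [0.016, 0.0035, 0], "rotation": [0, 0, 0], "hand": -1},
])

```text
clock: 12.35
tcp_pos: [0.5251, -0.2766, 0.1909]
orientation: [-0.79, -0.986, 1.579]
force: [0.7, -0.0, -0.6]
gripper_width: 0.0127
```

Run:
```python
from h import *
st();pose();im2=snap("scene","s11"); crop(im2,195,145,245,195,"s11d",12); st()
# keep arm point at hole fixed while un-pitching
H=hookR(); c=np.array(HOLE)+Ro.from_euler('z',SY,degrees=True).apply([.002,0,-.0005])
s=env.read_state(); off=H.inv().apply(c-s["tcp_pos"])
for p in (14,9,4,0):
    H2=Ro.from_euler('ZY',[SY,p],degrees=True)
    print(p,np.round((c-H2.apply(off)-s["tcp_pos"])*1e3,1),np.round(np.degrees((H2*H.inv()).as_rotvec()),2))
```

```text
12.35 [ 0.5251 -0.2766  0.1909] j [ 0.09  0.76  0.45  1.37 -0.02  1.43  2.28] F [ 0.71 -0.02 -0.57] T [ 0.09 -0.53 -0.08] w 0.0127
[[-0.217, -0.429, -0.877], [0.976, -0.095, -0.195], [0.0, -0.898, 0.439]]
tip [ 504.6 -281.1  123.3] rel hole(scr axes) [24.88  0.   -0.17] hook yaw,pitch,roll [12.52 18.07  0.02]
12.4 [ 0.5249 -0.2767  0.191 ] j [ 0.09  0.76  0.45  1.37 -0.02  1.43  2.28] F [ 0.07  0.48 -0.36] T [ 0.1  -0.46 -0.01] w 0.0125
[[-0.216, -0.429, -0.877], [0.976, -0.095, -0.194], [0.0, -0.898, 0.44]]
14 [-4.8 -1.   2.9] [ 0.86 -3.98  0.  ]
9 [-11.   -2.4   6. ] [ 1.94 -8.86  0.  ]
4 [-17.4  -3.8   8.6] [  3.03 -13.75   0.  ]
0 [-22.7  -5.   10.2] [  3.89 -17.65   0.  ]
```

View pics/s11d.png

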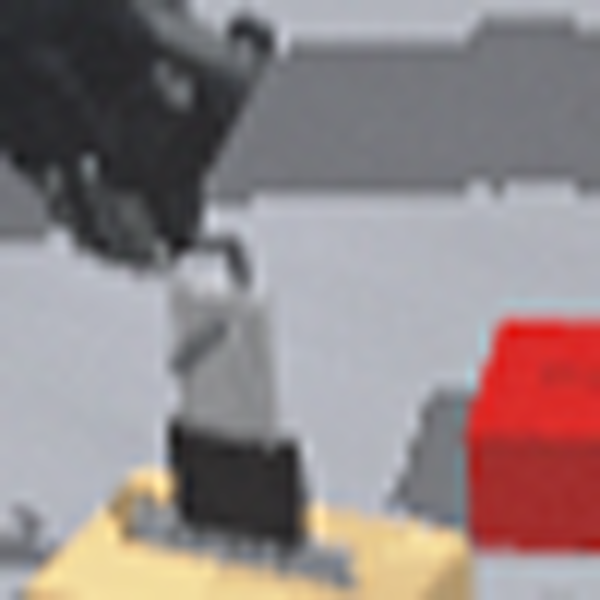

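The arm is well through, with the tip at crop (180,365). Next I'll bring the hook upright, pivoting about the hole.

Request:
move_arm([
  {"travel": [-0.0024, -0.0005, 0.0015], "rotation": [0.43, -2, 0], "hand": -1},
  {"travel": [-0.0048, -0.001, 0.0029], "rotation": [0.86, -4, 0], "hand": -1},
  {"travel": [-0.0079, -0.0017, 0.0045], "rotation": [1.4, -6.4, 0], "hand": -1},
  {"travel": [-0.011, -0.0024, 0.006], "rotation": [1.94, -8.86, 0], "hand": -1},
  {"travel": [-0.0142, -0.0031, 0.0073], "rotation": [2.5, -11.3, 0], "hand": -1},
  {"travel": [-0.0174, -0.0038, 0.0086], "rotation": [3.03, -13.75, 0], "hand": -1},
  {"travel": [-0.02, -0.0044, 0.0094], "rotation": [3.46, -15.7, 0], "hand": -1},
  {"travel": [-0.0227, -0.005, 0.0102], "rotation": [3.89, -17.65, 0], "hand": -1},
  {"travel": [-0.0227, -0.005, 0.0102], "rotation": [3.89, -17.65, 0], "hand": -1},
])

```text
clock: 13.3
tcp_pos: [0.5008, -0.2827, 0.202]
orientation: [-1.007, -1.251, 1.439]
force: [-0.2, -0.1, 0.3]
gripper_width: 0.0121
```

Run:
```python
from h import *
st();pose()
```

```text
13.3 [ 0.5008 -0.2827  0.202 ] j [ 0.17  0.56  0.41  1.63 -0.13  1.1   2.39] F [-0.2  -0.11  0.26] T [ 0.02 -0.07  0.03] w 0.0121
[[-0.214, -0.135, -0.967], [0.977, -0.03, -0.212], [-0.001, -0.99, 0.139]]
tip [ 501.8 -282.5  131.2] rel hole(scr axes) [21.87 -0.76  7.75] hook yaw,pitch,roll [12.37 -0.04 -0.04]
```

Request:
move_arm([
  {"travel": [0.002, 0.0005, 0.0006], "rotation": [0, 0, 0], "hand": -1},
  {"travel": [0.004, 0.0012, 0.0012], "rotation": [0, 0, 0], "hand": -1},
  {"travel": [0.006, 0.0018, 0.002], "rotation": [0, 0, 0], "hand": -1},
  {"travel": [0.0068, 0.0022, 0.003], "rotation": [0, 0, 0], "hand": -1},
  {"travel": [0.0068, 0.0022, 0.004], "rotation": [0, 0, 0], "hand": -1},
  {"travel": [0.0068, 0.0022, 0.005], "rotation": [0, 0, 0], "hand": -1},
  {"travel": [0.0068, 0.0022, 0.006], "rotation": [0, 0, 0], "hand": -1},
  {"travel": [0.0068, 0.0022, 0.006], "rotation": [0, 0, 0], "hand": -1},
])

```text
clock: 14.1
tcp_pos: [0.5076, -0.2806, 0.2082]
orientation: [-1.008, -1.251, 1.439]
force: [-0.4, 0.1, -2.1]
gripper_width: 0.0126
```

Run:
```python
from h import *
st();pose();im2=snap("scene","s12"); crop(im2,185,130,245,190,"s12d",10); st()
```

```text
14.1 [ 0.5076 -0.2806  0.2082] j [ 0.17  0.56  0.41  1.6  -0.13  1.12  2.38] F [-0.37  0.13 -2.09] T [ 0.08 -0.23  0.03] w 0.0126
[[-0.214, -0.135, -0.967], [0.977, -0.03, -0.212], [-0.001, -0.99, 0.138]]
tip [ 508.6 -280.4  137.4] rel hole(scr axes) [28.94 -0.16 13.87] hook yaw,pitch,roll [12.36 -0.04 -0.04]
14.15 [ 0.5075 -0.2806  0.2081] j [ 0.17  0.56  0.41  1.6  -0.13  1.12  2.38] F [ 0.49  0.1  -1.42] T [ 0.04 -0.21 -0.02] w 0.0125
[[-0.214, -0.135, -0.967], [0.977, -0.03, -0.212], [-0.001, -0.99, 0.139]]
```

View pics/s12d.png

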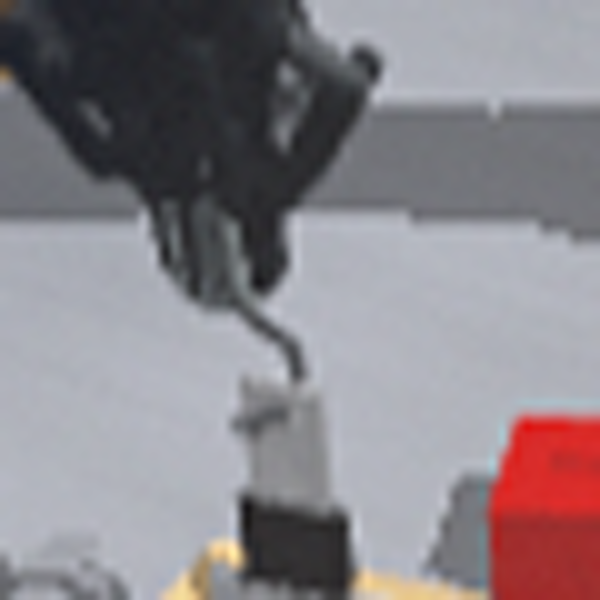

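The scraper hangs on the arm with about 1 N of load. I'll keep lifting slowly.

Request:
move_arm([
  {"travel": [0, 0, 0.002], "rotation": [0, 0, 0], "hand": -1},
  {"travel": [0, 0, 0.004], "rotation": [0, 0, 0], "hand": -1},
  {"travel": [0, 0, 0.006], "rotation": [0, 0, 0], "hand": -1},
  {"travel": [0, 0, 0.008], "rotation": [0, 0, 0], "hand": -1},
  {"travel": [0, 0, 0.01], "rotation": [0, 0, 0], "hand": -1},
  {"travel": [0, 0, 0.012], "rotation": [0, 0, 0], "hand": -1},
])

```text
clock: 14.75
tcp_pos: [0.5075, -0.2805, 0.2203]
orientation: [-1.008, -1.251, 1.439]
force: [-0.8, 0.1, -1.0]
gripper_width: 0.0124
```

Request:
move_arm([
  {"travel": [0, 0, 0.003], "rotation": [0, 0, 0], "hand": -1},
  {"travel": [0, 0, 0.007], "rotation": [0, 0, 0], "hand": -1},
  {"travel": [0, 0, 0.011], "rotation": [0, 0, 0], "hand": -1},
  {"travel": [0, 0, 0.015], "rotation": [0, 0, 0], "hand": -1},
  {"travel": [0, 0, 0.019], "rotation": [0, 0, 0], "hand": -1},
  {"travel": [0, 0, 0.023], "rotation": [0, 0, 0], "hand": -1},
  {"travel": [0, 0, 0.027], "rotation": [0, 0, 0], "hand": -1},
  {"travel": [0, 0, 0.031], "rotation": [0, 0, 0], "hand": -1},
  {"travel": [0, 0, 0.035], "rotation": [0, 0, 0], "hand": -1},
  {"travel": [0, 0, 0.04], "rotation": [0, 0, 0], "hand": -1},
  {"travel": [0, 0, 0.045], "rotation": [0, 0, 0], "hand": -1},
  {"travel": [0, 0, 0.05], "rotation": [0, 0, 0], "hand": -1},
])

```text
clock: 15.95
tcp_pos: [0.5076, -0.2806, 0.2708]
orientation: [-1.008, -1.251, 1.439]
force: [0.2, -0.1, -1.6]
gripper_width: 0.0124
```

Run:
```python
from h import *
st();pose();im2=snap("scene","s13"); crop(im2,170,90,270,210,"s13d",5); st()
```

```text
15.95 [ 0.5076 -0.2806  0.2708] j [ 0.16  0.51  0.42  1.51 -0.11  1.27  2.37] F [ 0.15 -0.12 -1.62] T [ 0.06 -0.23 -0.01] w 0.0124
[[-0.214, -0.135, -0.967], [0.977, -0.03, -0.212], [-0.001, -0.99, 0.138]]
tip [ 508.6 -280.4  200. ] rel hole(scr axes) [28.95 -0.18 76.49] hook yaw,pitch,roll [12.35 -0.05 -0.05]
16.0 [ 0.5078 -0.2808  0.2716] j [ 0.16  0.51  0.42  1.51 -0.11  1.27  2.37] F [-0.13 -0.62 -0.19] T [ 0.04 -0.27 -0.02] w 0.0128
[[-0.214, -0.134, -0.968], [0.977, -0.031, -0.212], [-0.002, -0.991, 0.137]]
```

View pics/s13d.png

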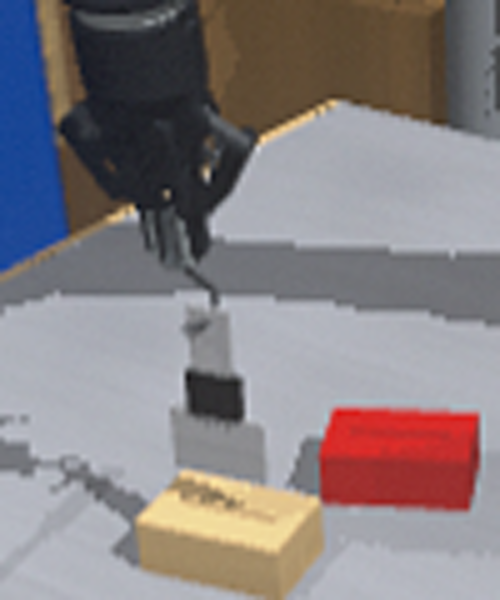

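The scraper is lifted clear: its blade is wholly above the rack in the scene crop, hanging from the wire at (200,320). Next is the way to the peg.

```bash
cat >> h.py <<'E'
def dorg(o,yaw,hp):
    H=Ro.from_euler('ZY',[yaw,hp],degrees=True); return dtip(np.array(o)+H.apply([.002,0,.0135]),yaw,hp)
def org(): return tip()-hookR().apply([.002,0,.0135])
E
python3 - <<'E'
from h import *
print(org()); print(dorg([.525,.288,.195],-2.9,0))
E
```

```text
[ 0.50700025 -0.28108493  0.18732461]
(array([ 18.2, 568.7,   7.7]), array([  0.08,   0.11, -15.25]))
```

Request:
move_arm([
  {"travel": [0, 0.001, 0.003], "rotation": [0, 0, 0], "hand": -1},
  {"travel": [0, 0.004, 0.006], "rotation": [0, 0, 0], "hand": -1},
  {"travel": [0, 0.009, 0.01], "rotation": [0, 0, 0], "hand": -1},
  {"travel": [0, 0.016, 0.014], "rotation": [0, 0, -0.5], "hand": -1},
  {"travel": [0, 0.025, 0.017], "rotation": [0, 0, -1], "hand": -1},
  {"travel": [0.001, 0.036, 0.019], "rotation": [0, 0, -1.5], "hand": -1},
  {"travel": [0.002, 0.049, 0.02], "rotation": [0, 0, -2], "hand": -1},
  {"travel": [0.003, 0.064, 0.02], "rotation": [0, 0, -2.5], "hand": -1},
  {"travel": [0.004, 0.081, 0.02], "rotation": [0, 0, -3], "hand": -1},
  {"travel": [0.005, 0.099, 0.02], "rotation": [0, 0, -3.5], "hand": -1},
  {"travel": [0.006, 0.117, 0.02], "rotation": [0, 0, -4], "hand": -1},
  {"travel": [0.007, 0.135, 0.02], "rotation": [0, 0, -4.5], "hand": -1},
])

```text
clock: 17.2
tcp_pos: [0.5148, -0.1439, 0.2915]
orientation: [-1.046, -1.199, 1.379]
force: [-0.5, 0.1, -2.1]
gripper_width: 0.0127
```

Request:
move_arm([
  {"travel": [0.001, 0.02, 0], "rotation": [0, 0, -0.5], "hand": -1},
  {"travel": [0.002, 0.038, 0], "rotation": [0, 0, -1], "hand": -1},
  {"travel": [0.003, 0.056, 0], "rotation": [0, 0, -1.5], "hand": -1},
  {"travel": [0.004, 0.074, 0], "rotation": [0, 0, -2], "hand": -1},
  {"travel": [0.005, 0.092, 0], "rotation": [0, 0, -2.5], "hand": -1},
  {"travel": [0.006, 0.11, 0], "rotation": [0, 0, -3], "hand": -1},
  {"travel": [0.007, 0.128, 0], "rotation": [0, 0, -3.5], "hand": -1},
  {"travel": [0.008, 0.146, 0], "rotation": [0, 0, -4], "hand": -1},
  {"travel": [0.009, 0.164, 0], "rotation": [0, 0, -4.5], "hand": -1},
  {"travel": [0.01, 0.182, 0], "rotation": [0, 0, -5], "hand": -1},
  {"travel": [0.011, 0.2, 0], "rotation": [0, 0, -5.5], "hand": -1},
  {"travel": [0.012, 0.218, 0], "rotation": [0, 0, -6], "hand": -1},
])

```text
clock: 18.4
tcp_pos: [0.5263, 0.0759, 0.2915]
orientation: [-1.093, -1.128, 1.298]
force: [-0.4, -0.2, -1.0]
gripper_width: 0.0125
```

Run:
```python
from h import *
st();pose();print(org()); print(dorg([.525,.288,.20],-2.9,0))
```

```text
18.4 [0.5263 0.0759 0.2915] j [-0.43  0.43  0.39  1.58 -0.17  1.31  1.6 ] F [-0.37 -0.22 -1.01] T [ 0.02 -0.21  0.07] w 0.0125
[[-0.033, -0.138, -0.99], [0.999, -0.006, -0.032], [-0.001, -0.99, 0.138]]
tip [527.4  75.8 220.7] rel hole(scr axes) [124.44 343.55  97.22] hook yaw,pitch,roll [ 1.87 -0.08 -0.06]
[0.52545269 0.07576573 0.20722069]
(array([ -0.3, 212.1,  -7.2]), array([ 0.06,  0.08, -4.77]))
```

Request:
move_arm([
  {"travel": [0, 0.018, 0], "rotation": [0, 0, -0.5], "hand": -1},
  {"travel": [0, 0.038, 0], "rotation": [0, 0, -1], "hand": -1},
  {"travel": [0, 0.058, 0], "rotation": [0, 0, -1.5], "hand": -1},
  {"travel": [0, 0.078, 0], "rotation": [0, 0, -2], "hand": -1},
  {"travel": [0, 0.098, 0], "rotation": [0, 0, -2.5], "hand": -1},
  {"travel": [0, 0.118, 0], "rotation": [0, 0, -3], "hand": -1},
  {"travel": [0, 0.138, -0.001], "rotation": [0, 0, -3.5], "hand": -1},
  {"travel": [0, 0.157, -0.002], "rotation": [0, 0, -4], "hand": -1},
  {"travel": [0, 0.174, -0.003], "rotation": [0, 0, -4.3], "hand": -1},
  {"travel": [0, 0.188, -0.005], "rotation": [0, 0, -4.6], "hand": -1},
  {"travel": [0, 0.199, -0.006], "rotation": [0, 0, -4.8], "hand": -1},
  {"travel": [0, 0.206, -0.007], "rotation": [0, 0, -4.8], "hand": -1},
])

```text
clock: 19.6
tcp_pos: [0.5261, 0.2829, 0.2842]
orientation: [-1.129, -1.071, 1.233]
force: [0.8, -0.4, -1.0]
gripper_width: 0.0126
```

Request:
move_arm([
  {"travel": [0, 0.003, 0], "rotation": [0, 0, 0], "hand": -1},
  {"travel": [0, 0.004, 0], "rotation": [0, 0, 0], "hand": -1},
  {"travel": [0, 0.004, 0], "rotation": [0, 0, 0], "hand": -1},
  {"travel": [0, 0.004, 0], "rotation": [0, 0, 0], "hand": -1},
])

```text
clock: 20.0
tcp_pos: [0.5263, 0.2862, 0.2844]
orientation: [-1.129, -1.071, 1.232]
force: [0.2, -0.3, -1.1]
gripper_width: 0.0127
```

Run:
```python
from h import *
import pickle
st();pose();print(org()); pickle.dump(env.camera_model("wrist"),open("w14.pkl","wb")); snap("wrist","w14"); snap("scene","s14"); st()
```

```text
20.0 [0.5263 0.2862 0.2844] j [-0.71  0.53  0.36  1.42 -0.24  1.36  1.2 ] F [ 0.19 -0.35 -1.13] T [-0.03 -0.23  0.06] w 0.0127
[[0.052, -0.138, -0.989], [0.999, 0.006, 0.051], [-0.001, -0.99, 0.138]]
tip [527.4 286.  213.6] rel hole(scr axes) [169.91 548.73  90.14] hook yaw,pitch,roll [-2.96 -0.08 -0.08]
[0.52543921 0.28608423 0.20013481]
20.1 [0.5263 0.2863 0.2844] j [-0.71  0.53  0.36  1.42 -0.24  1.36  1.2 ] F [-0.34 -0.18 -0.58] T [-0.01 -0.25  0.04] w 0.0125
[[0.051, -0.138, -0.989], [0.999, 0.006, 0.051], [-0.001, -0.99, 0.138]]
```

View pics/w14.png

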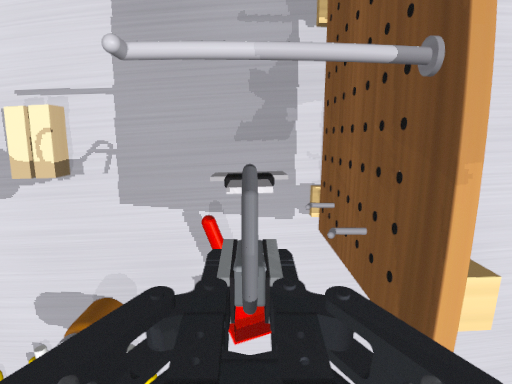

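View pics/s14.png

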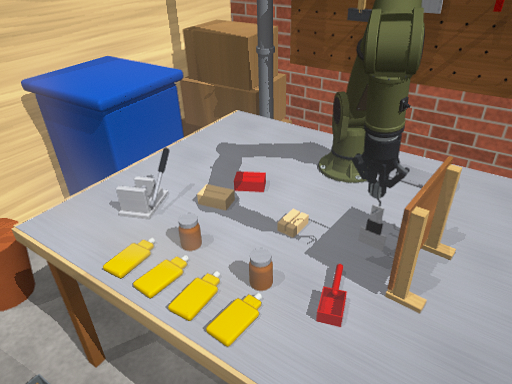

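The wrist view shows the peg from its free end (112,45) to the board (430,55), well clear beside the hook at u=250. The scraper hangs square below it. Now I'll measure the peg.

Run:
```python
from h import *
import pickle
m=pickle.load(open("w14.pkl","rb")); im=cv2.imread("pics/w14.png")
g=cv2.cvtColor(im,cv2.COLOR_BGR2GRAY)
for u in (140,180,210,240,255,270,300,350,380): print(u,[int(x) for x in g[38:66,u]])
for p in((113,46),(150,51),(250,51),(300,51.5),(380,53.5),(425,55)): print(p,np.round(onz(m,*p,.265)*1e3,1))
```

```text
140 [159, 161, 161, 168, 187, 203, 210, 213, 215, 216, 216, 214, 211, 208, 204, 198, 190, 181, 169, 152, 129, 112, 148, 159, 161, 162, 162, 161]
180 [158, 159, 168, 184, 196, 207, 212, 215, 217, 219, 217, 214, 211, 207, 201, 195, 187, 177, 163, 146, 122, 135, 161, 160, 159, 158, 160, 162]
210 [160, 161, 158, 179, 196, 208, 212, 215, 217, 219, 218, 215, 211, 208, 201, 195, 187, 177, 163, 147, 122, 122, 154, 158, 161, 163, 163, 162]
240 [162, 164, 165, 171, 195, 207, 211, 214, 217, 220, 220, 215, 212, 208, 203, 196, 188, 178, 166, 149, 124, 110, 164, 162, 164, 164, 162, 159]
255 [165, 166, 163, 165, 186, 197, 202, 205, 207, 210, 210, 203, 199, 193, 188, 184, 175, 166, 167, 152, 128, 100, 162, 163, 162, 162, 158, 156]
270 [165, 164, 162, 160, 183, 195, 201, 205, 206, 208, 209, 204, 199, 195, 190, 185, 178, 169, 157, 140, 121, 96, 156, 162, 162, 159, 157, 159]
300 [205, 204, 205, 194, 179, 188, 198, 203, 205, 207, 209, 207, 202, 197, 192, 188, 181, 174, 163, 149, 133, 111, 141, 192, 199, 200, 203, 208]
350 [86, 85, 87, 87, 84, 138, 183, 194, 202, 203, 206, 207, 206, 204, 200, 195, 190, 184, 175, 168, 155, 140, 120, 91, 86, 84, 84, 84]
380 [86, 89, 85, 86, 86, 85, 109, 180, 193, 199, 204, 205, 207, 206, 206, 203, 197, 190, 185, 177, 169, 155, 141, 120, 96, 82, 83, 83]
(113, 46) [420.1 228.9 265. ]
(150, 51) [423.7 246.1 265. ]
(250, 51) [426.5 291.8 265. ]
(300, 51.5) [427.8 314.5 265. ]
(380, 53.5) [429.9 351.6 265. ]
(425, 55) [431.  373.2 265. ]
```

The peg lies at x = 0.4262 for y = 0.287, with yaw about 3°. It measures 18 px, which is 8 mm, and peg_mid is at about y = 0.286. I'll slide the bend over it.

Request:
move_arm([
  {"travel": [-0.001, 0, 0], "rotation": [0, 0, 0], "hand": -1},
  {"travel": [-0.004, 0, 0], "rotation": [0, 0, 0], "hand": -1},
  {"travel": [-0.009, 0, -0.001], "rotation": [0, 0, 0], "hand": -1},
  {"travel": [-0.016, 0, -0.002], "rotation": [0, 0, 0], "hand": -1},
  {"travel": [-0.024, 0, -0.004], "rotation": [0, 0, 0], "hand": -1},
  {"travel": [-0.033, 0, -0.006], "rotation": [0, 0, 0], "hand": -1},
  {"travel": [-0.042, 0, -0.008], "rotation": [0, 0, 0], "hand": -1},
  {"travel": [-0.051, 0, -0.009], "rotation": [0, 0, 0], "hand": -1},
  {"travel": [-0.059, 0, -0.01], "rotation": [0, 0, 0], "hand": -1},
  {"travel": [-0.066, 0, -0.01], "rotation": [0, 0, 0], "hand": -1},
  {"travel": [-0.07, 0, -0.01], "rotation": [0, 0, 0], "hand": -1},
  {"travel": [-0.072, 0, -0.01], "rotation": [0, 0, 0], "hand": -1},
])

```text
clock: 21.3
tcp_pos: [0.454, 0.2864, 0.2746]
orientation: [-1.129, -1.071, 1.232]
force: [-1.4, -0.2, -0.8]
gripper_width: 0.0125
```

Request:
move_arm([
  {"travel": [0, 0, 0], "rotation": [0, 0, 0], "hand": -1},
  {"travel": [0, 0, 0], "rotation": [0, 0, 0], "hand": -1},
])

```text
clock: 21.5
tcp_pos: [0.4542, 0.2864, 0.2747]
orientation: [-1.129, -1.072, 1.232]
force: [-0.5, -0.8, -1.9]
gripper_width: 0.0126
```

Run:
```python
from h import *
import pickle
st();pose();print(org()); pickle.dump(env.camera_model("wrist"),open("w15.pkl","wb")); snap("wrist","w15"); im=snap("scene","s15"); crop(im,330,110,470,270,"s15c",4)
```

```text
21.5 [0.4542 0.2864 0.2747] j [-0.79  0.43  0.36  1.61 -0.23  1.26  1.15] F [-0.5  -0.77 -1.91] T [-0.02 -0.19 -0.04] w 0.0126
[[0.051, -0.137, -0.989], [0.999, 0.006, 0.051], [-0.001, -0.991, 0.137]]
tip [455.3 286.3 203.9] rel hole(scr axes) [ 99.61 564.58  80.36] hook yaw,pitch,roll [-2.94 -0.11 -0.06]
[0.45337706 0.28634678 0.19035634]
```

View pics/w15.png

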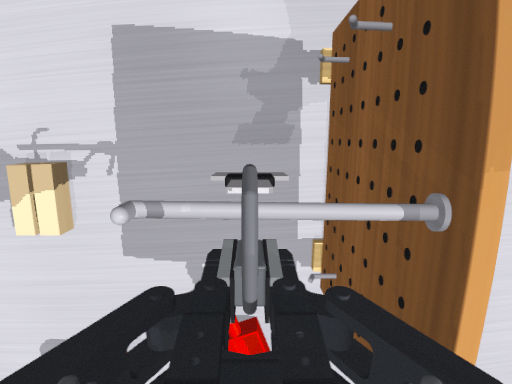

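View pics/s15c.png

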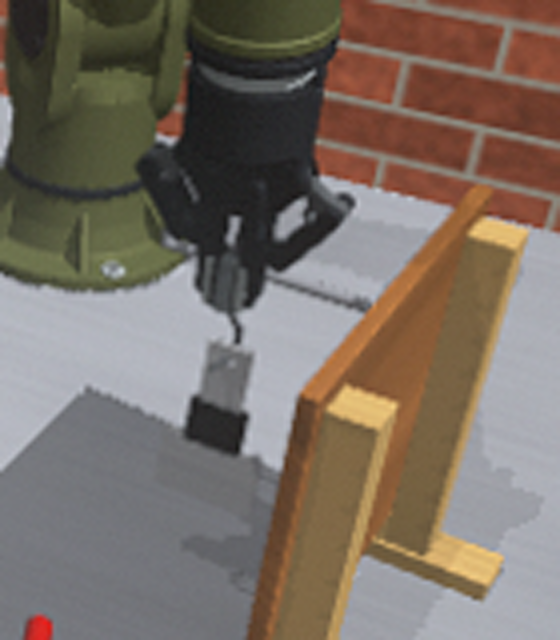

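Run:
```python
from h import *
import pickle
m=pickle.load(open("w15.pkl","rb")); o=np.array([.45338,.28635,.19036])
for n,p,z in(("peg",(250,211.5),.265),("peg180",(180,209.5),.265),("peg330",(330,211.5),.265),("finger",(230,240),o[2]+.058),("finger",(230,240),o[2]+.08),("finger",(230,240),o[2]+.1),("fing2",(210,252),o[2]+.1),("fing2",(210,252),o[2]+.12)):
    X=onz(m,*p,z); print(n,np.round(X*1e3,1),"hook x",np.round((X-o)*1e3,1))
```

```text
peg [426.7 288.3 265. ] hook x [-26.7   1.9  74.6]
peg180 [424.2 256.3 265. ] hook x [-29.2 -30.1  74.6]
peg330 [428.6 325.  265. ] hook x [-24.8  38.7  74.6]
finger [445.4 276.9 248.4] hook x [-8.  -9.4 58. ]
finger [438.1 278.7 270.4] hook x [-15.3  -7.6  80. ]
finger [431.5 280.4 290.4] hook x [-21.9  -6.  100. ]
fing2 [435.9 272.4 290.4] hook x [-17.5 -14.  100. ]
fing2 [428.5 275.4 310.4] hook x [-24.9 -10.9 120. ]
```

The peg sits at hook x ≈ -27, under the bend and clear of the fingers. I'll lower 40 mm, then feel the rest of the way.

Request:
move_arm([
  {"travel": [0, 0, -0.002], "rotation": [0, 0, 0], "hand": -1},
  {"travel": [0, 0, -0.006], "rotation": [0, 0, 0], "hand": -1},
  {"travel": [0, 0, -0.011], "rotation": [0, 0, 0], "hand": -1},
  {"travel": [0, 0, -0.016], "rotation": [0, 0, 0], "hand": -1},
  {"travel": [0, 0, -0.021], "rotation": [0, 0, 0], "hand": -1},
  {"travel": [0, 0, -0.026], "rotation": [0, 0, 0], "hand": -1},
  {"travel": [0, 0, -0.031], "rotation": [0, 0, 0], "hand": -1},
  {"travel": [0, 0, -0.035], "rotation": [0, 0, 0], "hand": -1},
  {"travel": [0, 0, -0.038], "rotation": [0, 0, 0], "hand": -1},
  {"travel": [0, 0, -0.04], "rotation": [0, 0, 0], "hand": -1},
  {"travel": [0, 0, -0.04], "rotation": [0, 0, 0], "hand": -1},
])

```text
clock: 22.7
tcp_pos: [0.4542, 0.2863, 0.2343]
orientation: [-1.129, -1.071, 1.232]
force: [-1.7, -0.6, -0.5]
gripper_width: 0.0123
```

Run:
```python
from h import *
st();print(org()); im=snap("scene","s16"); crop(im,330,110,470,270,"s16c",4);snap("wrist","w16")
```

```text
22.7 [0.4542 0.2863 0.2343] j [-0.79  0.47  0.35  1.67 -0.24  1.16  1.17] F [-1.69 -0.56 -0.52] T [-0.03 -0.22 -0.01] w 0.0123
[[0.051, -0.138, -0.989], [0.999, 0.006, 0.051], [-0.001, -0.99, 0.138]]
[0.45330169 0.28623451 0.15003107]
```

View pics/w16.png

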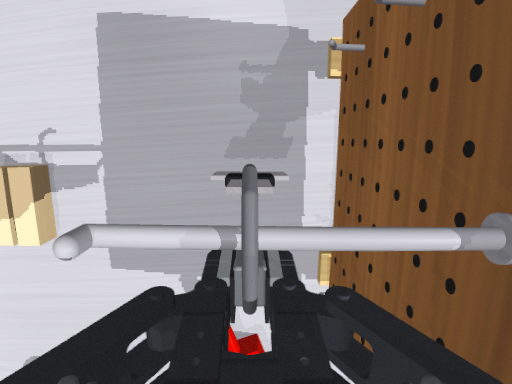

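View pics/s16c.png

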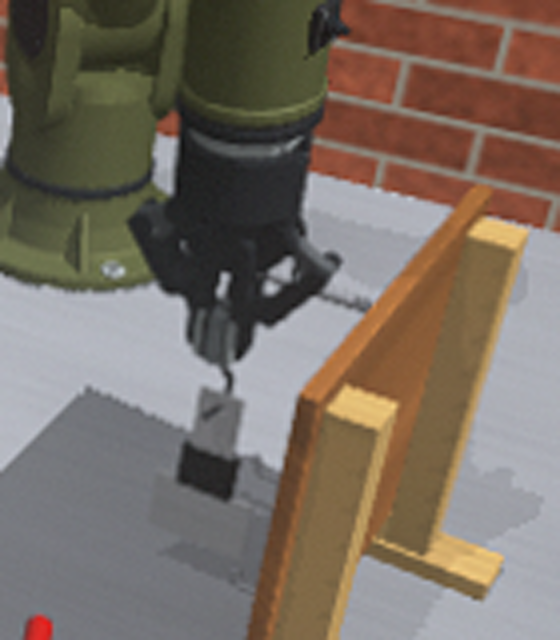

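Request:
move_arm([
  {"travel": [0, 0, -0.001], "rotation": [0, 0, 0], "hand": -1},
  {"travel": [0, 0, -0.002], "rotation": [0, 0, 0], "hand": -1},
  {"travel": [0, 0, -0.003], "rotation": [0, 0, 0], "hand": -1},
  {"travel": [0, 0, -0.003], "rotation": [0, 0, 0], "hand": -1},
])

```text
clock: 23.2
tcp_pos: [0.4543, 0.2863, 0.2316]
orientation: [-1.129, -1.071, 1.232]
force: [0.6, -0.7, -1.9]
gripper_width: 0.0123
```

Request:
move_arm([
  {"travel": [0, 0, -0.0005], "rotation": [0, 0, 0], "hand": -1},
  {"travel": [0, 0, -0.001], "rotation": [0, 0, 0], "hand": -1},
  {"travel": [0, 0, -0.001], "rotation": [0, 0, 0], "hand": -1},
])

```text
clock: 23.5
tcp_pos: [0.4542, 0.2863, 0.2305]
orientation: [-1.129, -1.071, 1.232]
force: [-0.4, -0.6, -1.9]
gripper_width: 0.0124
```

Run:
```python
from h import *
st();print(org())
```

```text
23.5 [0.4542 0.2863 0.2305] j [-0.79  0.47  0.35  1.68 -0.24  1.15  1.17] F [-0.37 -0.59 -1.86] T [-0.05 -0.2   0.02] w 0.0124
[[0.052, -0.137, -0.989], [0.999, 0.006, 0.051], [-0.001, -0.99, 0.138]]
[0.45338104 0.28626245 0.1461868 ]
```

Request:
move_arm([
  {"travel": [0, 0, -0.0005], "rotation": [0, 0, 0], "hand": -1},
  {"travel": [0, 0, -0.0005], "rotation": [0, 0, 0], "hand": -1},
])

```text
clock: 23.7
tcp_pos: [0.4543, 0.2864, 0.2301]
orientation: [-1.129, -1.071, 1.232]
force: [0.0, 0.2, 0.2]
gripper_width: 0.0128
```

Request:
move_arm([
  {"travel": [0, 0, -0.0005], "rotation": [0, 0, 0], "hand": -1},
  {"travel": [0, 0, -0.0005], "rotation": [0, 0, 0], "hand": -1},
])

```text
clock: 23.9
tcp_pos: [0.4543, 0.2864, 0.23]
orientation: [-1.129, -1.072, 1.231]
force: [-0.8, -0.3, 3.3]
gripper_width: 0.0125
```

Request:
move_arm([
  {"travel": [0, 0, -0.0005], "rotation": [0, 0, 0], "hand": -1},
  {"travel": [0, 0, -0.0005], "rotation": [0, 0, 0], "hand": -1},
])

```text
clock: 24.1
tcp_pos: [0.4543, 0.2864, 0.2298]
orientation: [-1.129, -1.072, 1.231]
force: [-0.8, -0.0, 5.1]
gripper_width: 0.013
```

Run:
```python
from h import *
st();print(org())
```

```text
24.1 [0.4543 0.2864 0.2298] j [-0.79  0.47  0.35  1.68 -0.24  1.15  1.17] F [-0.84 -0.02  5.12] T [-0.12  0.32  0.02] w 0.013
[[0.052, -0.137, -0.989], [0.999, 0.007, 0.051], [-0.0, -0.991, 0.137]]
[0.45350861 0.28643267 0.14552501]
```

Contact was felt at hook z = 0.1458, against 0.1455 expected. I'll ease off slightly and release.

Request:
move_arm([
  {"travel": [0, 0, 0.0004], "rotation": [0, 0, 0], "hand": -1},
  {"travel": [0, 0, 0.0004], "rotation": [0, 0, 0], "hand": -1},
  {"travel": [0, 0, 0.0004], "rotation": [0, 0, 0], "hand": -1},
])

```text
clock: 24.4
tcp_pos: [0.4543, 0.2864, 0.2301]
orientation: [-1.129, -1.072, 1.231]
force: [-0.3, -0.3, 0.1]
gripper_width: 0.0127
```

Run:
```python
from h import *
st();print(org())
```

```text
24.4 [0.4543 0.2864 0.2301] j [-0.79  0.47  0.35  1.68 -0.24  1.15  1.17] F [-0.28 -0.25  0.12] T [-0.03 -0.03 -0.01] w 0.0127
[[0.052, -0.137, -0.989], [0.999, 0.007, 0.051], [-0.0, -0.991, 0.137]]
[0.45350294 0.28640583 0.14583006]
```

Request:
move_arm([
  {"travel": [0, 0, 0], "rotation": [0, 0, 0], "hand": -0.7},
  {"travel": [0, 0, 0], "rotation": [0, 0, 0], "hand": -0.6},
  {"travel": [0, 0, 0], "rotation": [0, 0, 0], "hand": -0.45},
  {"travel": [0, 0, 0], "rotation": [0, 0, 0], "hand": -0.3},
  {"travel": [0, 0, 0], "rotation": [0, 0, 0], "hand": -0.1},
  {"travel": [0, 0, 0], "rotation": [0, 0, 0], "hand": 0.1},
  {"travel": [0, 0, 0], "rotation": [0, 0, 0], "hand": 0.3},
  {"travel": [0, 0, 0], "rotation": [0, 0, 0], "hand": 0.3},
])

```text
clock: 25.2
tcp_pos: [0.4543, 0.2864, 0.2301]
orientation: [-1.129, -1.072, 1.231]
force: [-0.2, -0.5, 0.4]
gripper_width: 0.0557
```

Run:
```python
from h import *
st(); im=snap("scene","s17"); crop(im,330,110,470,270,"s17c",4);snap("wrist","w17")
```

```text
25.2 [0.4543 0.2864 0.2301] j [-0.79  0.47  0.35  1.68 -0.24  1.15  1.17] F [-0.16 -0.53  0.38] T [-0.03 -0.2   0.03] w 0.0557
[[0.051, -0.137, -0.989], [0.999, 0.007, 0.051], [-0.0, -0.991, 0.137]]
```

View pics/w17.png

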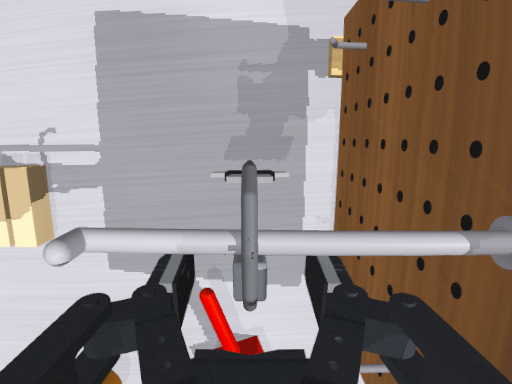

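View pics/s17c.png

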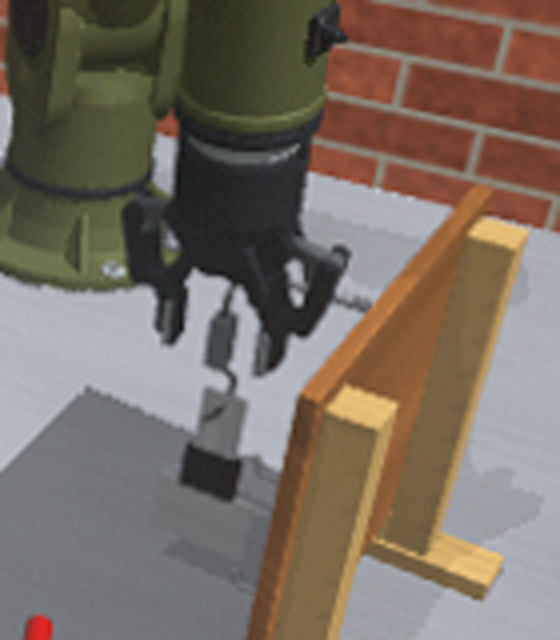

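The hook hangs on the peg with the jaws open either side: sleeve at (250,275), peg at v≈242. I'll retreat along the tool axis.

Request:
move_arm([
  {"travel": [0.0007, 0, 0.005], "rotation": [0, 0, 0], "hand": 0.3},
  {"travel": [0.002, 0, 0.015], "rotation": [0, 0, 0], "hand": 0.3},
  {"travel": [0.0035, 0, 0.025], "rotation": [0, 0, 0], "hand": 0.3},
  {"travel": [0.005, 0, 0.035], "rotation": [0, 0, 0], "hand": 0.3},
  {"travel": [0.007, 0, 0.05], "rotation": [0, 0, 0], "hand": 0.3},
  {"travel": [0.009, 0, 0.065], "rotation": [0, 0, 0], "hand": 0.3},
  {"travel": [0.012, 0, 0.085], "rotation": [0, 0, 0], "hand": 0.3},
  {"travel": [0.015, 0, 0.105], "rotation": [0, 0, 0], "hand": 0.3},
  {"travel": [0.018, 0, 0.13], "rotation": [0, 0, 0], "hand": 0.3},
  {"travel": [0.02, 0, 0.155], "rotation": [0, 0, 0], "hand": 0.3},
  {"travel": [0.02, 0, 0.18], "rotation": [0, 0, 0], "hand": 0.3},
  {"travel": [0.02, 0, 0.2], "rotation": [0, 0, 0], "hand": 0.3},
])

```text
clock: 26.5
tcp_pos: [0.4745, 0.2861, 0.4326]
orientation: [-1.13, -1.074, 1.229]
force: [-0.1, 0.7, -0.0]
gripper_width: 0.0557
```

Request:
move_arm([
  {"travel": [0, 0, 0], "rotation": [0, 0, 0], "hand": 0.3},
  {"travel": [0, 0, 0], "rotation": [0, 0, 0], "hand": 0.3},
  {"travel": [0, 0, 0], "rotation": [0, 0, 0], "hand": 0.3},
  {"travel": [0, 0, 0], "rotation": [0, 0, 0], "hand": 0.3},
  {"travel": [0, 0, 0], "rotation": [0, 0, 0], "hand": 0.3},
  {"travel": [0, 0, 0], "rotation": [0, 0, 0], "hand": 0.3},
  {"travel": [0, 0, 0], "rotation": [0, 0, 0], "hand": 0.3},
  {"travel": [0, 0, 0], "rotation": [0, 0, 0], "hand": 0.3},
])

```text
clock: 27.3
tcp_pos: [0.4744, 0.2862, 0.4325]
orientation: [-1.13, -1.073, 1.23]
force: [0.4, -0.9, 0.3]
gripper_width: 0.0556
```

Run:
```python
from h import *
st(); im=snap("scene","s18"); crop(im,330,110,470,270,"s18c",4);a=snap("wrist","w18")
```

```text
27.3 [0.4744 0.2862 0.4325] j [-0.77  0.39  0.38  1.24 -0.2   1.65  1.11] F [ 0.41 -0.91  0.29] T [-0.02 -0.13 -0.  ] w 0.0556
[[0.052, -0.135, -0.989], [0.999, 0.008, 0.051], [0.001, -0.991, 0.136]]
```

Request:
move_arm([
  {"travel": [0, 0, 0], "rotation": [0, 0, 0], "hand": 0.3},
  {"travel": [0, 0, 0], "rotation": [0, 0, 0], "hand": 0.3},
  {"travel": [0, 0, 0], "rotation": [0, 0, 0], "hand": 0.3},
  {"travel": [0, 0, 0], "rotation": [0, 0, 0], "hand": 0.3},
  {"travel": [0, 0, 0], "rotation": [0, 0, 0], "hand": 0.3},
  {"travel": [0, 0, 0], "rotation": [0, 0, 0], "hand": 0.3},
  {"travel": [0, 0, 0], "rotation": [0, 0, 0], "hand": 0.3},
  {"travel": [0, 0, 0], "rotation": [0, 0, 0], "hand": 0.3},
])

```text
clock: 28.2
tcp_pos: [0.4745, 0.2862, 0.4325]
orientation: [-1.13, -1.074, 1.229]
force: [0.4, -0.0, 0.6]
gripper_width: 0.0556
```

Run:
```python
from h import *
st(); ims=[env.capture("scene").astype(int) for _ in range(4)]
print([np.abs(ims[i]-ims[0]).max() for i in(1,2,3)]); p=cv2.imread("pics/s18.png")[:,:,::-1].astype(int); d=np.abs(p-ims[0]).max(2)>25; print(d.sum(),np.argwhere(d)[:5])
w=[snap("wrist","w19").astype(int)]; w.append(env.capture("wrist").astype(int)); o=cv2.imread("pics/w18.png")[:,:,::-1].astype(int)
print(np.abs(w[0]-w[1]).max(), (np.abs(w[0]-o).max(2)>25).sum())
```

```text
28.2 [0.4745 0.2862 0.4325] j [-0.77  0.39  0.38  1.24 -0.2   1.65  1.11] F [ 0.4  -0.03  0.63] T [-0.06 -0.07  0.03] w 0.0556
[[0.052, -0.135, -0.989], [0.999, 0.008, 0.051], [0.001, -0.991, 0.135]]
[np.int64(17), np.int64(17), np.int64(19)]
29 [[ 26 425]
 [111 417]
 [132 408]
 [168 225]
 [169 225]]
28 237
```

View pics/w19.png

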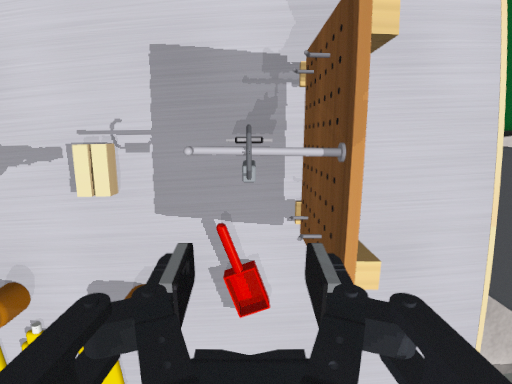

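View pics/s18c.png

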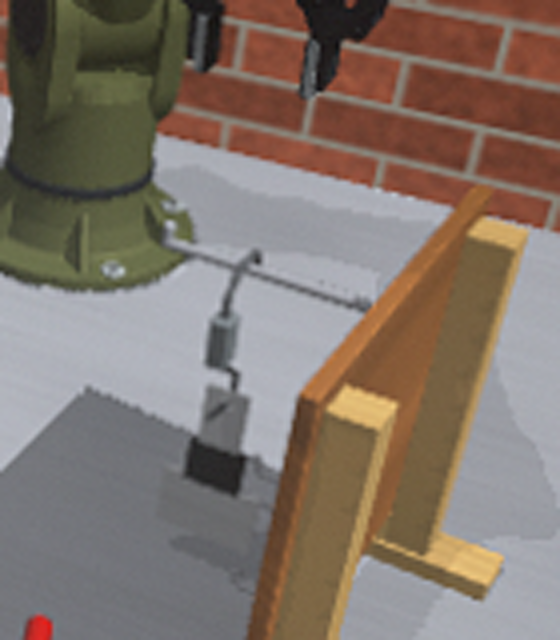

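The hook hangs mid-peg with its plane across the peg, and the scraper is blade down and clear of everything. I'll wait a little longer and check for residual swing in the wrist view.

Request:
move_arm([
  {"travel": [0, 0, 0], "rotation": [0, 0, 0], "hand": 0.3},
  {"travel": [0, 0, 0], "rotation": [0, 0, 0], "hand": 0.3},
  {"travel": [0, 0, 0], "rotation": [0, 0, 0], "hand": 0.3},
  {"travel": [0, 0, 0], "rotation": [0, 0, 0], "hand": 0.3},
  {"travel": [0, 0, 0], "rotation": [0, 0, 0], "hand": 0.3},
  {"travel": [0, 0, 0], "rotation": [0, 0, 0], "hand": 0.3},
  {"travel": [0, 0, 0], "rotation": [0, 0, 0], "hand": 0.3},
  {"travel": [0, 0, 0], "rotation": [0, 0, 0], "hand": 0.3},
  {"travel": [0, 0, 0], "rotation": [0, 0, 0], "hand": 0.3},
  {"travel": [0, 0, 0], "rotation": [0, 0, 0], "hand": 0.3},
  {"travel": [0, 0, 0], "rotation": [0, 0, 0], "hand": 0.3},
  {"travel": [0, 0, 0], "rotation": [0, 0, 0], "hand": 0.3},
])

```text
clock: 29.7
tcp_pos: [0.4745, 0.2861, 0.4326]
orientation: [-1.13, -1.074, 1.229]
force: [-0.0, -1.1, -0.2]
gripper_width: 0.0554
```

Request:
move_arm([
  {"travel": [0, 0, 0], "rotation": [0, 0, 0], "hand": 0.3},
  {"travel": [0, 0, 0], "rotation": [0, 0, 0], "hand": 0.3},
  {"travel": [0, 0, 0], "rotation": [0, 0, 0], "hand": 0.3},
  {"travel": [0, 0, 0], "rotation": [0, 0, 0], "hand": 0.3},
  {"travel": [0, 0, 0], "rotation": [0, 0, 0], "hand": 0.3},
  {"travel": [0, 0, 0], "rotation": [0, 0, 0], "hand": 0.3},
  {"travel": [0, 0, 0], "rotation": [0, 0, 0], "hand": 0.3},
  {"travel": [0, 0, 0], "rotation": [0, 0, 0], "hand": 0.3},
  {"travel": [0, 0, 0], "rotation": [0, 0, 0], "hand": 0.3},
  {"travel": [0, 0, 0], "rotation": [0, 0, 0], "hand": 0.3},
  {"travel": [0, 0, 0], "rotation": [0, 0, 0], "hand": 0.3},
  {"travel": [0, 0, 0], "rotation": [0, 0, 0], "hand": 0.3},
])

```text
clock: 30.9
tcp_pos: [0.4745, 0.2861, 0.4326]
orientation: [-1.13, -1.074, 1.229]
force: [-0.9, 0.2, -0.3]
gripper_width: 0.0557
```

Run:
```python
from h import *
fs=[]
for i in range(10): fs.append(env.capture("wrist"))
# region of hook+scraper
for f in fs[1:]:
    d=np.abs(f.astype(int)-fs[0].astype(int)).max(2)[115:190,220:280]; print((d>25).sum(),end=" ")
crop(fs[-1],200,105,300,195,"w20c",7)
m=env.camera_model("wrist")
print("\nseat-ish",np.round(onz(m,249,151.5,.2715),4), "peg end",np.round(onz(m,188,151,.265),4),"board",np.round(onz(m,340,152,.265),4))
st()
```

```text
0 0 0 0 0 0 0 0 0 
seat-ish [0.4267 0.2885 0.2715] peg end [0.4234 0.2312 0.265 ] board [0.4317 0.3745 0.265 ]
31.4 [0.4745 0.2861 0.4326] j [-0.77  0.39  0.38  1.24 -0.2   1.65  1.11] F [0.13 0.12 0.16] T [-0.01 -0.18 -0.05] w 0.0551
[[0.052, -0.135, -0.989], [0.999, 0.008, 0.051], [0.001, -0.991, 0.135]]
```

View pics/w20c.png

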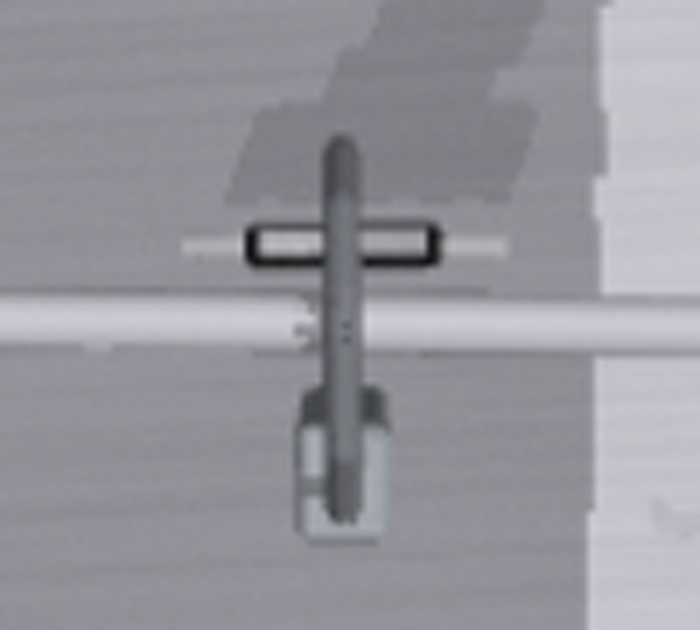

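Everything is still: none of the ten frames differ in the hook and scraper region. The bend sits over the peg at crop (345,325), and the scraper hangs upright and square. Handing in.

```bash
python3 -c "
from workcell import env
print(env.hand_in())"
```

```text
the job is handed in; nothing more can be done
None
```

The scraper hangs from the S-hook on the long peg, about 2 mm from peg_mid along it, with its blade down. I handed the job in at about 31 s of the 72 s allowed; hand-in gives no verdict.

- **How it went:** I gripped the sleeve, held the hook's lower arm level and put the tip through the hole at the first try with no contact force felt. I then lifted the scraper clear of the rack, set the bend on the peg until contact was felt, eased off and let go. The hook pressed the peg with about 6 N at most in the readings.
- **Last checks:** Ten wrist-camera frames showed no motion of hook or scraper. The scraper is clear of the table, rack and board in the pictures, and the gripper is about 0.2 m above. I kept away from the jars, scoop and crusher, but did not measure their positions again.
- **Disagreements:** The top camera read about 2 to 3 mm off the wrist camera, so I used the wrist camera, which agreed with the grasp and with the peg contact. The hook stood about 17 mm off the middle of the rest block, not above it as described, so I used its measured position.

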